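# Load a test coupon into self-closing tweezers

### The arm

A 7-joint arm with a two-finger parallel gripper is mounted at the origin on a cart in front of the work surface, level with it; the furniture and walls round the work are solid. World frame = base frame: x ahead of the robot, y to its left, z up, the work surface at z = 0. Lengths are in m, angles in rad, forces in N, time in s.
With the tool pointing down it reaches from about 0.425 to 0.925 m from the base axis. Payload 6.8 kg.
Tool frame: the origin (TCP) lies midway between the tips of the shut fingers; the grasp point (between the pads) lies 19 mm behind it; z points along the fingers, y is the direction in which the jaws open and shut (so a half turn about z gives the same grasp; the last joint's range is limited). The gripper opens to 85 mm and grips with 20 to 120 N. Pads are 22 mm wide; open, the fingers measure 114 mm over their backs; the gripper's body (76 mm by 85 mm) begins 54 mm behind the grasp point. The pads swing forward as they close: fully open they stand 13 mm farther back than shut.
Start: joints at [1.081, 0.477, 0.022, 1.555, -0.011, 1.109, -0.083], TCP at [0.252, -0.626, 0.231] pointing down, gripper open.
Joint ranges: [-2.96, 2.96], [-0.34, 2.1], [-1.41, 1.46], [0.24, 2.44], [-1.37, 4.51], [0.17, 1.92], [-2.96, 2.96]. Speed limits (rad/s): [2.39, 2.39, 3.14, 3.14, 3.14, 3.14, 3.14].

### API

Orientations are given as a unit quaternion [w, x, y, z].
In Python, from station import bot gives the robot as it stands.
- The arm moves only by the shell command python3 -m jog 'ROWS' [FORCE]. ROWS is JSON, a list of rows, each a list of 3 entries, a list of its own where there are three numbers: the shift along the tool's x, y, z in mm, then the turn, a rotation vector about the tool's x, y, z in degrees, then the closure, from -1 (fully open) to 1 (shut). A call has 1 to 12 rows; each row shifts and turns the commanded pose from where the row before left it, along the tool's axes as they then stand; what a row does not reach is not made up. A row lasts 1/8 s, in which the tool goes at most 62.5 mm and 10.7 degrees, less where a joint would pass 70% of its speed; a pose out of reach is approached as far as the arm can. A call is refused whole if a number of a shift passes 62.5 or a number of a turn 10.7, either way. A call with a gripper value outside its range is refused whole. The fingers move at their own pace and stop on an object; FORCE is the grip in N (left out, the last holds). Time passes only in rows, so rows that do not move let the fingers close. It gives the time, the measured TCP pose, the force and the opening at its end, in the units of the state.
- bot.get_obs(): the state, without advancing time (a new reading comes with each control period).
- bot.read_camera(name): name is "scene" or "top"; returns (picture, depth): 400x640x3 uint8, red, green, blue; 400x640 float32, m along the optical axis (not along the pixel's ray), 0 where there is no reading.
- bot.camera_info(name): a dict with "fx", "fy", "cx", "cy" (pixels), "world_from_camera" (4x4, takes a point from camera to world coordinates). Camera axes: x right, y up, looking along -z (the intrinsics and any distortion apply to the point x, -y, -z); pixel columns grow to the right and rows downward; lengths in m; the calibration is good to about 2 mm. A picture is of the moment at which its call begins. camera_info takes no time and is no camera call.
- bot.hand_in(): hands the job in, once; it reports no verdict.
Trained networks look in the newest picture that a camera, given by its name, has taken for a name from the list of things; names that differ only in an ending like _2 or _b are one class to them, and where a whole thing is asked for, a point or a joint stands for the part that bears it (a point fixed in the world has none). Each returns a list of dicts, best first, with "score" (0 to 1); they miss things now and then, are a little off and sometimes report something else, mostly with a low value. They report only what shows in the picture. A call takes as long as a camera call. They do not tell look-alikes from the thing itself.
- bot.find_in(camera, thing): "xy" ([column, row] as shares, 0 to 1, of the picture: columns of its width, rows of its height, amid what is visible of it).
- bot.cut_out(camera, thing): "pixels" (400x640 bool, what is visible of it) and "xy" ([column, row] as shares, 0 to 1, of the picture: columns of its width, rows of its height, amid what is visible of it).
- bot.landmark_of(camera, thing): "xy" ([column, row] as shares, 0 to 1, of the picture: columns of its width, rows of its height: a listed point, or the origin of a listed thing).
The state is a dict: "t": time; "q": joint angles; "joint_vel": joint speeds; "joint_torque": joint torques, N m; "eef_pos": TCP position; "tool_rot": TCP orientation; "contact_force": force on the tool from outside, world axes, zero at the start; "torque": the same for the moment, N m; "gripper_width": opening from 0.0 (shut) to 1.0 (fully open).
Only numpy, scipy, OpenCV 4.12 (cv2) and the standard library are available. Lean on these libraries where they do the work, as an engineer would, in place of code of your own. Each camera call takes 0.05 s, during which the arm holds its last target.

### The job

Load the taller metal coupon into the self-closing tweezers: take the tweezers off their rest, squeeze them open, and with the open jaws either side of the coupon push gently until its near edge bears lightly but definitely on the sprung depth gauge (a push of about 3 N), never forcing the coupon. Then let the jaws close on the coupon while it still stands in the rack, lift it out upright, and lay the tweezers back in their rest with the coupon held in the jaws, leaving the short coupon where it is.

Things in the scene. Friction and masses are not known exactly. Their poses are not given: they have to be found in the camera images.
- tweezers: Self-closing (cross-action) metal tweezers, 163 mm long, 0.12 kg. Origin midway between the two ribbed grey finger pads, half-way up them: the place to grip. x points to the jaws, z up, y is the line along which the pads are squeezed. Both arms hinge at the tail (x = -75 mm) and cross ahead of the pads, so squeezing the pads together opens the jaws.
- pads (a point): Top edge of the finger pads, 8 mm above the tweezers' origin. Pads: 26 mm long (x), 16 mm high; over their outer faces 29 mm at rest, 27 mm with the coupon gripped, 22 mm with the jaws well open (13 mm apart), 20 mm at the end stop. They begin to yield at 12 N and are well open at 15 N: a grip of up to 6 N carries the tweezers without opening them, 20 N opens them.
- jaws (a point): Middle of the jaws, 59 mm ahead of the tweezers' origin. Flat jaws from x = 38 to 81 mm, z = -5 to 5 mm, closing with 7 N. Below and between them is the black pad of the depth gauge (8 mm wide, z = -13 to -6 mm) on a spring: 1.2 N per mm, 10 mm of travel; 2 to 4 N seats a part, over 5 N is too much. Its face is set anywhere from x = 46 to 58 mm: not measured, to be felt.
- spine (a point): Middle of the underside of the spine that runs below the tweezers, 18 mm below their origin: 8 mm wide, from x = -82 to 40 mm of the tweezers' frame. The spine lies in the rest.
- jaw_left (a joint): Opening angle of the left jaw (rad): 0 closed, about 0.012 with the coupon gripped, 0.045 well open, 0.06 at the stop. Each jaw's inner face lies 0.5 mm from the middle at 0 and moves out 1.3 mm per 0.01 rad.
- jaw_right (a joint): The same for the right jaw.
- rest: Grey rest of the tweezers, fixed: base plate 130 x 50 mm and two flared saddles at x = -62 and 27 mm that hold the spine 42 mm up, 1.5 mm clear each side. Origin on the work surface; x is the direction in which the jaws point. With the tweezers in the rest their origin is 60 mm above the rest's origin, and within about 5 mm of it along x.
- rack: White rack, fixed, 50 x 90 x 30 mm, with two slots 22 mm deep at y = +21 and -21 mm, long in x (25.8 x 5.4 mm), one coupon standing in each. Origin: centre of the underside. Its x points away from the robot.
- tall_coupon: The taller flat metal coupon, 24 x 4 x 56 mm (x, y, z), 25 g, standing in one slot of the rack with 34 mm showing. Origin at its centre. Its x lies along the rack's x; the tweezers come from its -x side, pointing along its x. The jaws hold it well when the origin of the tweezers is 17 mm higher than the origin of the coupon (jaw centre 11 mm below its top).
- short_coupon: The shorter coupon, 24 x 4 x 42 mm, standing in the other slot, 20 mm showing. Origin at its centre. To be left alone.
There are look-alikes about, which are no part of the job. There is more than one size of the tweezers; the job needs the smallest.

How it is judged:
On the way, in this order (a step that is already met when the one before it is completed fails the run):
1. with both jaws open either side of the tall coupon, its edge is pressed on the gauge with more than 1.5 N for 0.2 s (value of joint each of jaw_left, jaw_right above 0.03 rad and contact force between tweezers and tall_coupon above 1.5 N and x of tall_coupon in the frame of tweezers between 0.045 and 0.072 m and y of tall_coupon in the frame of tweezers between -0.003 and 0.003 m and z of tall_coupon in the frame of tweezers between -0.024 and -0.008 m and distance of tall_coupon from where it was at the start of the episode below 0.006 m), for 0.2 s.
2. the jaws have closed on the tall coupon while it still stands in the rack (value of joint jaw_left between 0.001 and 0.025 rad and value of joint jaw_right between 0.001 and 0.025 rad and contact force between tweezers and tall_coupon above 0.1 N and x of tall_coupon in the frame of tweezers below 0.078 m and distance of tall_coupon from where it was at the start of the episode below 0.008 m), for 0.2 s.
At the end, for the whole second after the job is handed in: The tweezers lie level in both saddles of their rest (within 15 mm along it, 4 mm sideways, 3 mm in height, 0.1 rad), jaws pointing as before, with the tall coupon gripped between the jaws, within 15 degrees of upright, clear of the work surface, at rest and released by the robot (x of tweezers in the frame of rest between -0.015 and 0.015 m and y of tweezers in the frame of rest between -0.004 and 0.004 m and z of tweezers in the frame of rest between 0.057 and 0.063 m and angle between tweezers's own z axis and vertical below 0.1 rad and angle between the x axis of tweezers and the x axis of rest, either way round below 0.1 rad and value of joint jaw_left between 0.001 and 0.025 rad and value of joint jaw_right between 0.001 and 0.025 rad and x of tall_coupon in the frame of tweezers between 0.045 and 0.08 m and z of tall_coupon in the frame of tweezers between -0.026 and -0.006 m and angle between tall_coupon's own z axis and vertical below 0.26 rad and height (world z) of tall_coupon above 0.032 m and linear speed of each of tweezers, tall_coupon below 0.02 m/s and x of tall_coupon in the frame of rest above 0.03 m); the robot touches nothing.
It fails at once if the open tweezers press on the tall coupon with more than 5.5 N (value of joint each of jaw_left, jaw_right above 0.03 rad and contact force between tweezers and tall_coupon above 5.5 N).
It fails at once if the tall coupon is forced against its rack with more than 15 N (contact force between tall_coupon and rack above 15 N).
It fails at once if the short coupon is disturbed (moved more than 8 mm) (distance of short_coupon from where it was at the start of the episode above 0.008 m).
It also fails if it takes over 72 s, if anything falls off the work surface, if the arm or the gripper's body presses on something with over 40 N, if the wrist force passes 120 N, or if a joint passes its speed limit or range.

## Working session

There is one attempt and no reset: what is moved stays moved. The work goes in short steps, Python scripts to look and compute and a shell command to move; the robot and the scene stay as the last step left them, time stands still between calls to the robot, and variables do not carry over. Pictures are saved under pics/ and viewed, and the job is handed in when it is done.

```bash
ls; mkdir -p pics; cat > h.py <<'E'
import numpy as np, cv2
from station import bot
def snap(n,f):
    p,d=bot.read_camera(n); cv2.imwrite(f'pics/{f}.png',p[:,:,::-1]); np.save(f'pics/{f}_d.npy',d); return p,d
def pt(n,d,u,v,z=None):
    c=bot.camera_info(n); T=np.array(c['world_from_camera'])
    r=np.array([(u-c['cx'])/c['fx'],-(v-c['cy'])/c['fy'],-1])
    R=T[:3,:3]@r
    if z is not None: s=(z-T[2,3])/R[2]
    else: s=d[int(v),int(u)]
    return T[:3,3]+s*R
E
python3 - <<'E'
from h import *
for n in('scene','top'):
    p,d=snap(n,n+'0'); i=bot.camera_info(n); print(n,i)
    for t in('tweezers','rest','rack','tall_coupon','short_coupon','pads','jaws'):
        for r in bot.landmark_of(n,t)[:4]:
            u,v=r['xy'][0]*640,r['xy'][1]*400
            print(t,round(r['score'],2),round(u),round(v),pt(n,d,u,v).round(3))
o=bot.get_obs();print(o)
E
```

```text
pics
scene {'fx': 372.48093284216793, 'fy': 372.48093284216793, 'cx': 318.60632388661395, 'cy': 198.5651310662146, 'world_from_camera': array([[ 0.73725283,  0.27033213, -0.61917591, -0.0014907 ],
       [-0.6754295 ,  0.31649993, -0.66605014, -0.48321629],
       [ 0.01591438,  0.90925703,  0.41593076,  0.4155553 ],
       [ 0.        ,  0.        ,  0.        ,  1.        ]])}
tweezers 0.91 274 195 [0.463 0.168 0.06 ]
tweezers 0.81 351 214 [0.602 0.051 0.008]
tweezers 0.65 215 187 [0.418 0.374 0.028]
rest 0.51 276 192 [0.469 0.168 0.067]
rack 0.6 425 256 [ 0.572 -0.174  0.013]
tall_coupon 0.7 440 244 [ 0.596 -0.189  0.038]
short_coupon 0.51 422 237 [ 0.596 -0.149  0.037]
pads 0.82 273 190 [0.475 0.192 0.061]
pads 0.8 349 214 [0.605 0.06  0.005]
pads 0.77 214 184 [0.453 0.453 0.001]
jaws 0.86 243 188 [0.47  0.32  0.028]
jaws 0.79 295 189 [0.527 0.17  0.056]
jaws 0.75 354 235 [ 0.506 -0.046  0.029]
top {'fx': 482.4716484801175, 'fy': 482.4716484801175, 'cx': 316.0882868364609, 'cy': 194.87868129009385, 'world_from_camera': array([[-0.01547798,  0.99631505, -0.08436089,  0.40169011],

[... 762 characters left out ...]
 ]
{'t': 0.8, 'q': array([ 1.08092127,  0.47698512,  0.02240773,  1.55539961, -0.01151079,
        1.10928661, -0.08313064]), 'joint_vel': array([ 0.00068972,  0.00062958, -0.00059636, -0.00034006, -0.00027505,
        0.00197098,  0.00042905]), 'joint_torque': array([-7.31746586e-04, -5.96270120e+01,  1.60609648e+00, -2.81540966e+01,
        1.25079002e-02,  1.54029498e-03,  7.16038812e-06]), 'eef_pos': array([ 0.25149689, -0.62642141,  0.2313182 ]), 'tool_rot': array([2.13712042e-05, 9.81842246e-01, 1.89699244e-01, 1.63826474e-05]), 'contact_force': array([-0.81381319, -0.63741012,  0.75488044]), 'torque': array([-0.02408088, -0.02170648,  0.01496975]), 'gripper_width': 1.0010021956840034}
```

View images.

```bash
python3 - <<'E'
import cv2
a=cv2.imread('pics/scene0.png')[130:330,150:550]; b=cv2.imread('pics/top0.png')[110:290,180:480]
cv2.imwrite('pics/s0z.png',cv2.resize(a,(800,400),interpolation=2)); cv2.imwrite('pics/t0z.png',cv2.resize(b,(800,480),interpolation=2))
E
```

```text
(no output)
```

View pics/s0z.png

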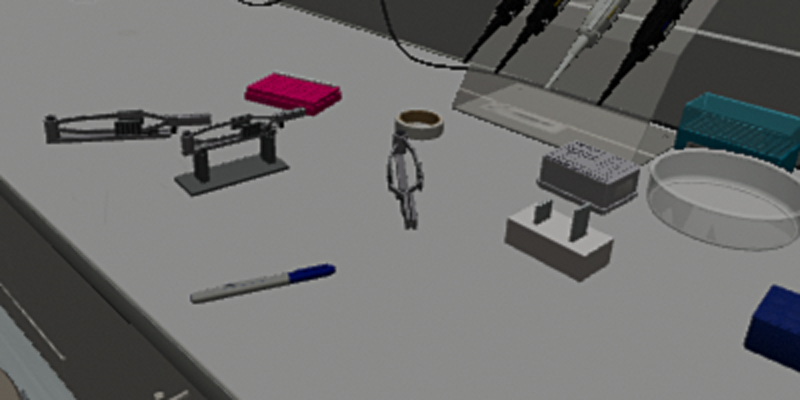

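View pics/t0z.png

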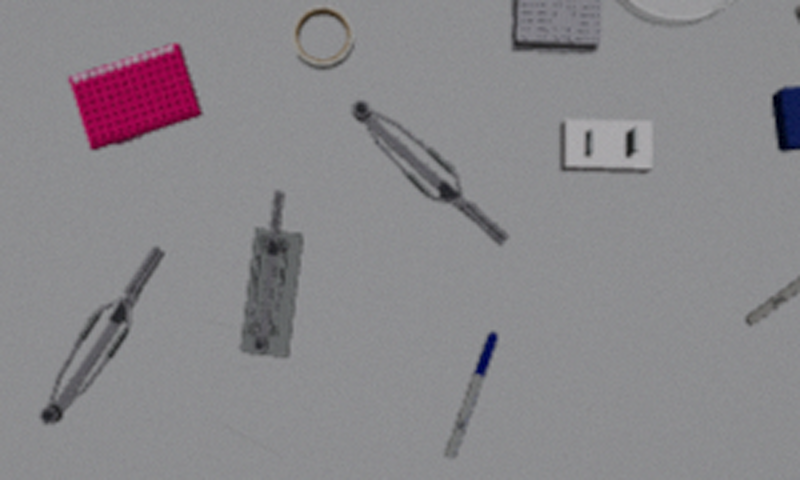

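The tall coupon is the right-hand one in both views, at top pixel (415,165). The smallest tweezers are the ones in the rest, at top pixel (284,210), with the jaws pointing +x. The two loose pairs at top pixels (340,175) and (218,234) are longer. Next I'll measure the poses accurately.

```bash
cat >> h.py <<'E'
def cloud(n,d):
    c=bot.camera_info(n); T=np.array(c['world_from_camera'])
    v,u=np.mgrid[0:400,0:640]
    P=np.stack([(u-c['cx'])/c['fx']*d,-(v-c['cy'])/c['fy']*d,-d],-1)
    return P@T[:3,:3].T+T[:3,3]
def line(q):
    m=q.mean(0); w,V=np.linalg.eigh(np.cov(q.T)); a=V[:,1]*np.sign(V[0,1]); return m,np.degrees(np.arctan2(a[1],a[0]))
E
python3 - <<'E'
from h import *
for n in('scene','top'):
    d=np.load(f'pics/{n}0_d.npy'); p=cv2.imread(f'pics/{n}0.png').astype(int); W=cloud(n,d)
    x,y,z=W[...,0],W[...,1],W[...,2]; ok=d>0
    # rack top
    m=ok&(x>.53)&(x<.65)&(y>-.25)&(y<-.09)&(z>.022)&(z<.038)&(p.min(2)>120)
    q=W[m][:,:2].astype(np.float32); print(n,'rack',m.sum(),cv2.minAreaRect(q),q.mean(0), W[m][:,2].mean())
    m=ok&(x>.53)&(x<.65)&(y>-.25)&(y<-.09)&(z>.042)&(z<.08)
    for lo,hi in((-.25,-.169),(-.169,-.09)):
        k=m&(y>lo)&(y<hi); print('coupon',k.sum(),W[k].mean(0) if k.sum() else '',W[k][:,2].max() if k.sum() else '')
    m=ok&(x>.37)&(x<.57)&(y>.12)&(y<.235)&(z>.035)&(z<.085)
    q=W[m]; print('tw',m.sum(),line(q[:,:2]),q.min(0),q.max(0))
    j=q[q[:,0]>.515]; print('jaw',len(j),line(j[:,:2]),j.mean(0))
    t=q[q[:,0]<.41]; print('tail',len(t),t.mean(0))
    m=ok&(x>.37)&(x<.57)&(y>.12)&(y<.235)&(z<.018)&(p.max(2)<100)
    q=W[m][:,:2].astype(np.float32); print('plate',m.sum(),cv2.minAreaRect(q))
    if n=='top':
        b=p[110:290,180:480].max(2); print(p[200:220,255:310].max(2))
E
```

```text
scene rack 456 ((0.5958313345909119, -0.16632525622844696), (0.09194295108318329, 0.0512521006166935), 88.13639831542969) [ 0.59240735 -0.17058355] 0.029566254362912117
coupon 89 [ 0.59273964 -0.18857359  0.05456887] 0.06432510433617827
coupon 35 [ 0.59505017 -0.14644244  0.04685683] 0.05107399998803919
tw 614 (array([0.4572441 , 0.18248679]), np.float64(-7.131797125106313)) [0.38636489 0.16460806 0.03500017] [0.54965665 0.20480559 0.07097983]
jaw 64 (array([0.53110394, 0.17257577]), np.float64(-7.587023522514607)) [0.53110394 0.17257577 0.06063196]
tail 131 [0.39803297 0.18845262 0.05354328]
plate 590 ((0.4505065977573395, 0.1903456747531891), (0.06366472691297531, 0.1330694705247879), 83.00856018066406)
top rack 518 ((0.5975887775421143, -0.16830305755138397), (0.08982732146978378, 0.05067956820130348), 87.96097564697266) [ 0.5968489  -0.16736059] 0.030902911591332922
coupon 27 [ 0.59479442 -0.18791831  0.05704559] 0.06928535322190443
coupon 19 [ 0.597826   -0.14686368  0.0505671 ] 0.05591002896741637
tw 334 (array([0.463455  , 0.18246542]), np.float64(-7.58369469485664)) [0.38908588 0.16559921 0.04020941] [0.55014773 0.20195539 0.0777921 ]
jaw 50 (array([0.5330462 , 0.17294479]), np.float64(-7.595988938893067)) [0.5330462  0.17294479 0.06462499]
tail 46 [0.40019747 0.19001052 0.05977231]
plate 241 ((0.44834667444229126, 0.18547317385673523), (0.048642598092556, 0.12743142247200012), 81.9351577758789)
[[140 146 145 ... 144 148 144]
 [143 143 145 ... 144 142 145]
 [143 144 146 ... 145 144 143]
 ...
 [145 146 146 ... 145 144 145]
 [143 145 144 ... 142 143 145]
 [144 144 145 ... 145 144 145]]
```

```bash
cat >> h.py <<'E'
from scipy.spatial.transform import Rotation as Rn
def cur():
    o=bot.get_obs(); w,x,y,z=o['tool_rot']; return o,np.array(o['eef_pos']),Rn.from_quat([x,y,z,w])
def plan(goal,yaw,n,start=None,rnd=1):
    """goal world TCP, yaw deg of tool x (tool down). print rows"""
    o,p,R=cur() if start is None else (None,*start)
    G=Rn.from_matrix(np.c_[[np.cos(np.radians(yaw)),np.sin(np.radians(yaw)),0],[np.sin(np.radians(yaw)),-np.cos(np.radians(yaw)),0],[0,0,-1]])
    for k in range(n):
        f=1/(n-k)
        s=np.round(R.inv().apply((np.array(goal)-p)*f)*1000,rnd)
        r=np.round((R.inv()*G).as_rotvec(degrees=True)*f,1)
        print([s.tolist(),r.tolist()])
        p=p+R.apply(s/1000); R=R*Rn.from_rotvec(r,degrees=True)
    return p,R
E
python3 - <<'E'
from h import *
s=plan([.46,-.30,.25],10,9); print(); plan([.4695,.181,.2],-7.5,12,s)
E
```

```text
[[35.0, -25.0, -2.1], [0.0, -0.0, 1.3]]
[[34.4, -25.8, -2.1], [0.0, -0.0, 1.3]]
[[33.8, -26.6, -2.1], [0.0, -0.0, 1.3]]
[[33.2, -27.4, -2.1], [0.0, -0.0, 1.3]]
[[32.6, -28.1, -2.1], [0.0, -0.0, 1.3]]
[[32.0, -28.8, -2.0], [0.0, -0.0, 1.3]]
[[31.3, -29.6, -2.1], [0.0, -0.0, 1.4]]
[[30.6, -30.3, -2.0], [0.0, -0.0, 1.3]]
[[29.9, -31.0, -2.1], [0.0, -0.0, 1.4]]

[[7.7, -39.3, 4.2], [0.0, -0.0, 1.5]]
[[6.7, -39.5, 4.2], [0.0, -0.0, 1.5]]
[[5.6, -39.7, 4.2], [0.0, -0.0, 1.4]]
[[4.7, -39.8, 4.2], [0.0, -0.0, 1.5]]
[[3.6, -39.9, 4.1], [0.0, -0.0, 1.4]]
[[2.7, -40.0, 4.2], [0.0, -0.0, 1.5]]
[[1.6, -40.1, 4.1], [0.0, -0.0, 1.4]]
[[0.6, -40.1, 4.2], [0.0, -0.0, 1.5]]
[[-0.4, -40.1, 4.1], [0.0, -0.0, 1.4]]
[[-1.4, -40.1, 4.2], [0.0, -0.0, 1.5]]
[[-2.4, -40.0, 4.1], [0.0, -0.0, 1.4]]
[[-3.5, -39.9, 4.2], [0.0, -0.0, 1.5]]
```

```bash
python3 -m jog '[[[35,-25,-2],[0,0,1.3],-0.1],[[34.4,-25.8,-2],[0,0,1.3],-0.1],[[33.8,-26.6,-2],[0,0,1.3],-0.1],[[33.2,-27.4,-2],[0,0,1.3],-0.1],[[32.6,-28.1,-2],[0,0,1.3],-0.1],[[32,-28.8,-2],[0,0,1.3],-0.1],[[31.3,-29.6,-2],[0,0,1.4],-0.1],[[30.6,-30.3,-2],[0,0,1.3],-0.1],[[29.9,-31,-2],[0,0,1.4],-0.1]]' 20
python3 -m jog '[[[7.7,-39.3,4],[0,0,1.5],-0.1],[[6.7,-39.5,4],[0,0,1.5],-0.1],[[5.6,-39.7,4],[0,0,1.4],-0.1],[[4.7,-39.8,4],[0,0,1.5],-0.1],[[3.6,-39.9,4],[0,0,1.4],-0.1],[[2.7,-40,4],[0,0,1.5],-0.1],[[1.6,-40,4],[0,0,1.4],-0.1],[[0.6,-40,4],[0,0,1.5],-0.1],[[-0.4,-40,4],[0,0,1.4],-0.1],[[-1.4,-40,4],[0,0,1.5],-0.1],[[-2.4,-40,4],[0,0,1.4],-0.1],[[-3.5,-40,4],[0,0,1.5],-0.1]]'
python3 - <<'E'
from h import *
plan([.4695,.181,.1],-7.5,6)
E
```

```text
t: 1.92
eef_pos: [0.4607, -0.2988, 0.2496]
tool_rot: [0.0, 0.996, 0.087, 0.0]
contact_force: [1.0, -0.4, 0.3]
gripper_width: 0.553
t: 3.42
eef_pos: [0.4695, 0.1819, 0.2014]
tool_rot: [-0.0, 0.998, -0.066, 0.0]
contact_force: [0.7, 1.0, 0.2]
gripper_width: 0.549
[[0.0, 0.2, 16.9], [-0.0, -0.0, -0.0]]
[[0.0, 0.1, 16.9], [-0.0, -0.0, -0.0]]
[[0.0, 0.2, 16.9], [-0.0, -0.0, -0.0]]
[[0.0, 0.1, 16.9], [-0.0, -0.0, -0.0]]
[[0.0, 0.2, 16.9], [-0.0, -0.0, -0.0]]
[[0.0, 0.1, 16.9], [-0.0, -0.0, -0.1]]
```

```bash
python3 -m jog '[[[0,0.2,17],[0,0,0],-0.1],[[0,0.2,17],[0,0,0],-0.1],[[0,0.2,17],[0,0,0],-0.1],[[0,0.2,17],[0,0,0],-0.1],[[0,0.1,17],[0,0,0],-0.1],[[0,0,17],[0,0,0],-0.1]]'
python3 - <<'E'
from h import *
for n in('scene','top'):
    p,d=snap(n,n+'1')
a=cv2.imread('pics/scene1.png')[110:260,190:390]; b=cv2.imread('pics/top1.png')[150:260,220:360]
cv2.imwrite('pics/z1.png',np.vstack([cv2.resize(a,(400,300),interpolation=2),cv2.resize(b,(400,300),interpolation=2)]))
E
```

```text
t: 4.18
eef_pos: [0.4693, 0.1796, 0.0981]
tool_rot: [0.0, 0.998, -0.066, -0.0]
contact_force: [0.6, -0.3, -0.3]
gripper_width: 0.549
```

View pics/z1.png

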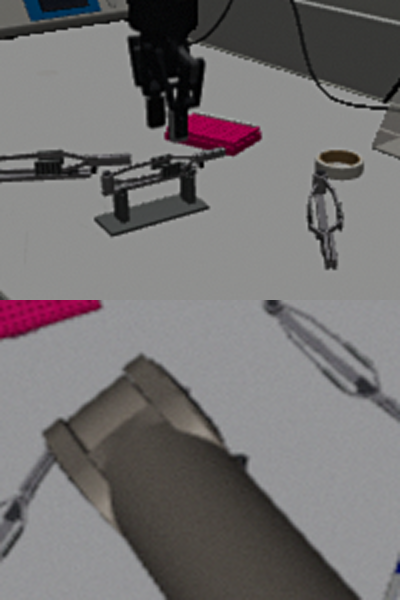

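```bash
python3 - <<'E'
from h import *
d=np.load('pics/scene1_d.npy');W=cloud('scene',d);x,y,z=W[...,0],W[...,1],W[...,2]
o,p,R=cur()
m=(d>0)&(z>.088)&(z<.135)&(abs(x-p[0])<.08)&(abs(y-p[1])<.08)
L=R.inv().apply(W[m]-p)*1000
for s in(-1,1):
    k=L[:,1]*s>0; print(k.sum(),L[k].min(0),L[k].max(0),np.median(L[k],0))
# pads now from scene
m=(d>0)&(x>.37)&(x<.57)&(y>.12)&(y<.235)&(z>.035)&(z<.085)
print(W[m].min(0),W[m].max(0))
p_=bot.landmark_of('scene','pads'); print([(r['score'],r['xy'][0]*640,r['xy'][1]*400) for r in p_])
for r in p_: print(pt('scene',d,r['xy'][0]*640,r['xy'][1]*400,.068))
p_=bot.landmark_of('scene','jaws')
for r in p_: print('jaw',r['score'],pt('scene',d,r['xy'][0]*640,r['xy'][1]*400,.06))
E
```

```text
133 [-11.59874336 -29.30356837 -37.73727142] [ 12.58798832 -20.28055063  -3.63959205] [ -0.79365945 -23.23970183 -20.36421735]
135 [-11.3166114   22.66857912 -37.33288644] [ 9.80148035 40.42423639 -3.40438804] [ -4.28799411  34.22398621 -22.39008031]
[0.38682564 0.16585593 0.03518231] [0.54858362 0.20522689 0.07057738]
[(0.79, 215.87199999999999, 184.48), (0.6, 272.576, 187.32), (0.59, 351.68, 211.60000000000002)]
[0.38219355 0.29513653 0.068     ]
[0.47583209 0.19247041 0.068     ]
[ 0.52425992 -0.01989868  0.068     ]
jaw 0.88 [0.43504815 0.26291916 0.06      ]
jaw 0.78 [0.53100434 0.1724973  0.06      ]
jaw 0.58 [ 0.46756431 -0.07612059  0.06      ]
```

```bash
python3 -m jog '[[[1,-0.6,14],[0,0,0],-0.1],[[0,0,14],[0,0,0],-0.1],[[0,0,14],[0,0,0],-0.1],[[0,0,10],[0,0,0],-0.1],[[0,0,6],[0,0,0],-0.1],[[0,0,0],[0,0,0],-0.1]]'
python3 -m jog '[[[0,0,0],[0,0,0],0.15],[[0,0,0],[0,0,0],0.2],[[0,0,0],[0,0,0],0.25],[[0,0,0],[0,0,0],0.25]]' 20
python3 -m jog '[[[0,0,0],[0,0,0],0.28],[[0,0,0],[0,0,0],0.28]]'
python3 -m jog '[[[0,0,0],[0,0,0],0.31],[[0,0,0],[0,0,0],0.31]]'
python3 -m jog '[[[0,0,0],[0,0,0],0.34],[[0,0,0],[0,0,0],0.34]]'
```

```text
t: 5.12
eef_pos: [0.4701, 0.1802, 0.0409]
tool_rot: [0.0, 0.998, -0.066, -0.0]
contact_force: [0.2, -0.2, 0.4]
gripper_width: 0.548
t: 5.62
eef_pos: [0.4708, 0.1814, 0.0418]
tool_rot: [-0.001, 0.998, -0.065, 0.001]
contact_force: [-0.2, 4.5, 1.5]
gripper_width: 0.377
t: 5.88
eef_pos: [0.471, 0.1819, 0.0419]
tool_rot: [-0.001, 0.998, -0.065, 0.001]
contact_force: [-0.4, 5.6, 3.3]
gripper_width: 0.359
t: 6.12
eef_pos: [0.4711, 0.1825, 0.042]
tool_rot: [-0.002, 0.998, -0.065, 0.001]
contact_force: [-0.1, 6.0, 3.7]
gripper_width: 0.347
t: 6.38
eef_pos: [0.4711, 0.1825, 0.0421]
tool_rot: [-0.002, 0.998, -0.065, 0.001]
contact_force: [-1.2, 6.9, 3.3]
gripper_width: 0.332
```

```bash
python3 -m jog '[[[0,-2,0],[0,0,0],0.34],[[0,0,0],[0,0,0],0.34],[[0,0,0],[0,0,0],0.34]]'
python3 -m jog '[[[0,0,0],[0,0,0],0.36],[[0,0,0],[0,0,0],0.36],[[0,0,0],[0,0,0],0.36]]'
```

```text
t: 6.75
eef_pos: [0.4711, 0.1827, 0.042]
tool_rot: [-0.0, 0.998, -0.066, 0.001]
contact_force: [-1.1, 2.4, 6.8]
gripper_width: 0.335
t: 7.12
eef_pos: [0.4711, 0.1826, 0.0421]
tool_rot: [-0.0, 0.998, -0.066, 0.001]
contact_force: [-1.0, 2.8, 7.3]
gripper_width: 0.325
```

```bash
python3 -m jog '[[[0,-0.8,-1.5],[0,0,0],0.38],[[0,0,0],[0,0,0],0.38],[[0,0,0],[0,0,0],0.38]]'
python3 -m jog '[[[0,0,0],[0,0,0],0.42],[[0,0,0],[0,0,0],0.42],[[0,0,0],[0,0,0],0.42]]'
```

```text
t: 7.5
eef_pos: [0.4706, 0.1827, 0.0426]
tool_rot: [0.0, 0.998, -0.066, -0.0]
contact_force: [0.8, 0.9, -1.1]
gripper_width: 0.31
t: 7.88
eef_pos: [0.4705, 0.1828, 0.0426]
tool_rot: [0.0, 0.998, -0.066, -0.0]
contact_force: [0.1, 0.1, -1.3]
gripper_width: 0.295
```

```bash
python3 -m jog '[[[0,0,0],[0,0,0],0.46],[[0,0,0],[0,0,0],0.5],[[0,0,0],[0,0,0],0.52],[[0,0,0],[0,0,0],0.52],[[0,0,0],[0,0,0],0.52]]'
python3 -m jog '[[[0,0,-4],[0,0,0],0.52],[[0,0,-6],[0,0,0],0.52],[[0,0,-10],[0,0,0],0.52],[[0,0,-12],[0,0,0],0.52],[[0,0,-15],[0,0,0],0.52],[[0,0,-15],[0,0,0],0.52],[[0,0,-10],[0,0,0],0.52],[[0,0,0],[0,0,0],0.52]]'
python3 - <<'E'
from h import *
p,d=snap('scene','scene2')
W=cloud('scene',d);x,y,z=W[...,0],W[...,1],W[...,2]
m=(d>0)&(x>.50)&(x<.58)&(y>.12)&(y<.235)&(z>.09)&(z<.18)
q=W[m];print(len(q),q.min(0),q.max(0),line(q[:,:2]),q.mean(0))
print([ (np.round(r['score'],2),np.array(r['xy'])*[640,400]) for r in bot.landmark_of('scene','jaws')])
cv2.imwrite('pics/z2.png',cv2.resize(cv2.imread('pics/scene2.png')[110:240,200:380],(800,578),interpolation=2))
E
```

```text
t: 8.5
eef_pos: [0.4707, 0.183, 0.0428]
tool_rot: [0.0, 0.998, -0.066, -0.0]
contact_force: [-1.2, 0.6, -1.9]
gripper_width: 0.243
t: 9.5
eef_pos: [0.4713, 0.1832, 0.1157]
tool_rot: [-0.0, 0.998, -0.066, 0.001]
contact_force: [-0.4, 0.5, -1.9]
gripper_width: 0.241
147 [0.50021174 0.15651906 0.11578039] [0.54999507 0.18771909 0.13945525] (array([0.52276202, 0.1712322 ]), np.float64(-9.610273182927477)) [0.52276202 0.1712322  0.13236133]
[(np.float64(0.81), array([243.072, 183.32 ])), (np.float64(0.76), array([295.296, 159.88 ])), (np.float64(0.76), array([355.328, 233.   ])), (np.float64(0.54), array([441.024, 245.2  ]))]
```

View pics/z2.png

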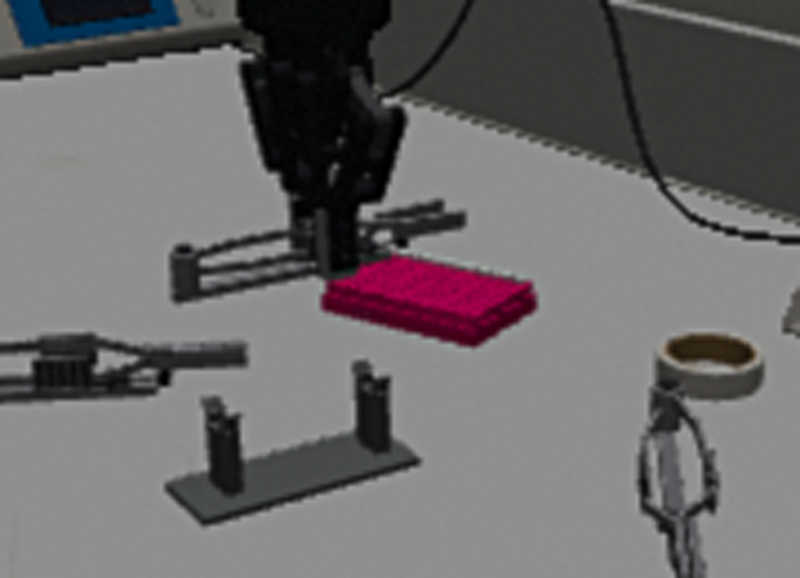

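```bash
python3 - <<'E'
from h import *
plan([.485,-.1836,.100],-2.3,12)
E
```

```text
[[5.2, 30.1, 1.2], [0.0, 0.0, -0.4]]
[[5.0, 30.2, 1.2], [0.0, 0.0, -0.4]]
[[4.8, 30.2, 1.2], [0.0, 0.0, -0.4]]
[[4.6, 30.2, 1.2], [0.0, 0.0, -0.4]]
[[4.3, 30.2, 1.2], [0.0, 0.0, -0.5]]
[[4.1, 30.3, 1.2], [0.0, 0.0, -0.4]]
[[3.9, 30.3, 1.3], [0.0, 0.0, -0.5]]
[[3.6, 30.4, 1.2], [0.0, 0.0, -0.4]]
[[3.4, 30.4, 1.3], [0.0, 0.0, -0.5]]
[[3.1, 30.4, 1.2], [0.0, 0.0, -0.4]]
[[2.9, 30.4, 1.3], [0.0, 0.0, -0.5]]
[[2.6, 30.4, 1.2], [0.0, 0.0, -0.4]]
```

```bash
python3 -m jog '[[[2.6,15,1],[0,0,-0.4],0.52],[[5,30,1],[0,0,-0.4],0.52],[[5,30,1],[0,0,-0.4],0.52],[[5,30,1],[0,0,-0.5],0.52],[[4.5,30,1],[0,0,-0.5],0.52],[[4.5,30,1],[0,0,-0.5],0.52],[[4,30,1],[0,0,-0.5],0.52],[[4,30,1],[0,0,-0.5],0.52],[[4,30,1],[0,0,-0.5],0.52],[[3,30,1],[0,0,-0.5],0.52],[[3,30,1],[0,0,-0.5],0.52],[[3,30,1],[0,0,-0.4],0.52]]'
python3 -m jog '[[[2,15,2],[0,0,0],0.52],[[0,0,0],[0,0,0],0.52],[[0,0,0],[0,0,0],0.52]]'
python3 - <<'E'
from h import *
plan([.485,-.1836,.055],-2.3,5)
E
```

```text
t: 11.1
eef_pos: [0.4874, -0.1668, 0.1021]
tool_rot: [0.0, 1.0, -0.017, -0.001]
contact_force: [1.1, -0.4, -0.7]
gripper_width: 0.243
t: 11.48
eef_pos: [0.4899, -0.1786, 0.1006]
tool_rot: [-0.0, 1.0, -0.016, -0.0]
contact_force: [0.2, -0.2, -1.1]
gripper_width: 0.241
[[-0.9, 1.0, 9.1], [-0.0, 0.0, 0.1]]
[[-0.9, 1.0, 9.1], [-0.0, 0.0, 0.1]]
[[-1.0, 1.1, 9.1], [-0.0, 0.0, 0.1]]
[[-0.9, 1.0, 9.1], [-0.0, 0.0, 0.1]]
[[-1.0, 1.1, 9.2], [-0.0, 0.0, 0.1]]
```

```bash
python3 -m jog '[[[-1,1,9],[0,0,0.1],0.52],[[-1,1,9],[0,0,0.1],0.52],[[-1,1,9],[0,0,0.1],0.52],[[-1,1,9],[0,0,0.1],0.52],[[-1,1,9],[0,0,0.1],0.52],[[0,0,0],[0,0,0],0.52],[[0,0,0],[0,0,0],0.52]]'
cat > ana.py <<'E'
from h import *
import sys
k=sys.argv[1]
o,e,R=cur(); print('tcp',e.round(4),R.apply([1,0,0]).round(3))
for n in ('scene','top'):
    p,d=snap(n,n+k); W=cloud(n,d); x,y,z=W[...,0],W[...,1],W[...,2]
    zt=e[2]+.017
    m=(d>0)&(x>e[0]+.035)&(x<e[0]+.095)&(abs(y-e[1])<.025)&(abs(z-zt)<.012)
    q=R.inv().apply(W[m]-e)*1000
    if len(q): print(n,'jaws tool',len(q),q.min(0).round(1),q.max(0).round(1),q.mean(0).round(1))
    for r in bot.landmark_of(n,'jaws')+bot.landmark_of(n,'tweezers'):
        c=pt(n,d,*(np.array(r['xy'])*[640,400]),zt)
        if np.hypot(*(c-e)[:2])<.1: print(' lm',round(r['score'],2),(R.inv().apply(c-e)*1000).round(1))
    m=(d>0)&(x>.565)&(x<.625)&(y<-.178)&(y>-.2)&(z>.04)&(z<.068)
    if m.sum(): print(n,'coupon',m.sum(),W[m].mean(0),W[m].min(0),W[m].max(0), 'tool',(R.inv().apply(W[m].mean(0)-e)*1000).round(1))
a=cv2.imread(f'pics/scene{k}.png')[170:310,330:530]; b=cv2.imread(f'pics/top{k}.png')[120:240,340:480]
cv2.imwrite(f'pics/z{k}.png',np.vstack([cv2.resize(a,(600,300),interpolation=2),cv2.resize(b,(600,300),interpolation=2)]))
E
python3 ana.py 3
```

```text
t: 12.35
eef_pos: [0.4851, -0.1847, 0.0559]
tool_rot: [0.0, 1.0, -0.021, 0.0]
contact_force: [0.0, 0.3, -1.9]
gripper_width: 0.24
tcp [ 0.4851 -0.1847  0.0559] [ 0.999 -0.042  0.   ]
scene jaws tool 30 [ 38.1  -9.4 -23.7] [76.1 14.6 -5. ] [ 63.4   7.7 -15.9]
 lm 0.98 [-39.5 -89.8 -17. ]
 lm 0.86 [ 56.6   2.2 -17. ]
 lm 0.9 [  6.4  -5.5 -17. ]
scene coupon 70 [ 0.59501849 -0.18892857  0.05129916] [ 0.58280631 -0.1904782   0.0400115 ] [ 0.60763852 -0.18480639  0.06409545] tool [110.   -0.5   4.6]
top jaws tool 60 [ 35.7 -10.7 -27.5] [78.8 15.4 -7.8] [ 60.    0.1 -21.2]
 lm 0.44 [ 58.8   3.7 -17. ]
 lm 0.51 [ -4.9  13.6 -17. ]
top coupon 27 [ 0.59542641 -0.18782832  0.05761182] [ 0.58351847 -0.18936672  0.04397638] [ 0.60720553 -0.18592387  0.06602448] tool [110.4  -1.6  -1.7]
```

View pics/z3.png

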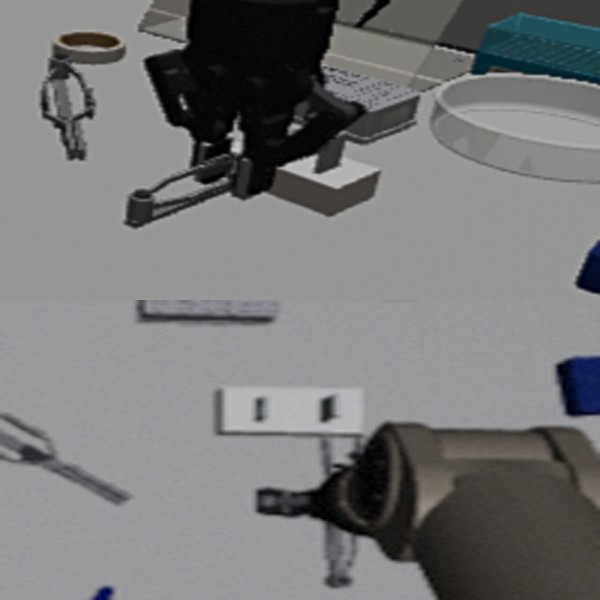

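```bash
python3 - <<'E'
from h import *
p=cv2.imread('pics/top3.png').max(2)
for r in range(158,184): print(r,p[r,406:436])
d=np.load('pics/top3_d.npy')
for uv in((416.1,178),(422.8,178),(419,232)):
    print(pt('top',d,*uv,.078))
E
```

```text
158 [183 183 184 183 185 184 183 182 184 173 144 122 156 182 182 182 182 181
 170 156 155 154 155 155 153 156 155 152 155 156]
159 [183 183 183 182 182 184 185 182 165 122  71  90 157 176 184 181 183 182
 172 154 157 156 155 155 157 158 154 155 153 153]
160 [183 183 183 185 183 182 184 181 151  64  34  89 155 177 184 181 183 183
 173 155 155 155 157 156 152 155 158 156 153 155]
161 [183 184 182 184 183 182 181 180 144  55  33  87 154 175 184 183 182 183
 173 153 156 156 156 155 154 156 154 154 157 155]
162 [183 181 184 183 182 184 185 179 145  53  36  87 159 176 183 182 184 183
 173 156 155 156 154 154 153 155 155 154 155 155]
163 [184 182 184 184 185 183 184 181 143  54  34  91 156 176 182 181 182 185
 173 158 155 153 157 157 155 158 155 155 156 153]
164 [183 183 183 183 184 184 183 180 144  53  36  89 154 177 183 181 182 181
 170 156 157 156 153 155 155 153 154 156 156 155]
165 [184 185 181 182 183 181 181 181 143  58  32  87 154 177 181 184 182 184
 174 155 154 157 154 157 154 156 154 156 155 155]
166 [183 183 182 184 183 186 183 181 146  53  38  73 125 162 183 183 183 183
 170 15
[... 1615 characters left out ...]
 135 156 154 157 153 123  80
  80  24  17  13   7  18  36  66  70  38  59  80]
180 [158 157 154 153 155 153 157 158 140 105 106 137 157 155 156 140  91  71
  80  12  10   9   4  14  31  67  74  36  49  76]
181 [158 156 153 154 156 155 155 156 142 107 102 133 155 156 140  99  48  44
  48   7  13   8  12  16  27  61  75  36  45  75]
182 [157 158 159 156 162 159 154 155 143 104  90 130 156 156 140  80  26  25
  20   8   4  12  10  13  23  61  80  45  35  63]
183 [158 158 154 155 156 154 157 158 143 103  83 128 154 157 149 113  46  25
  19  11  10   7  10  13  23  62  78  50  28  58]
[ 0.55042278 -0.17984447  0.078     ]
[ 0.55012478 -0.19760444  0.078     ]
[ 0.40728195 -0.18275417  0.078     ]
```

```bash
python3 - <<'E'
from h import *
for u in(416.5,417,417.5,418,418.5,419): print(u,pt('top',None,u,163,.064))
for u in(414,414.5,415): print(u,pt('top',None,u,163,.03))
print('jaws',pt('top',None,415.5,178,.078),pt('top',None,423.1,178,.078))
d=np.load('pics/top3_d.npy');W=cloud('top',d); print(W[163,412:422,1:].round(4))
d=np.load('pics/top0_d.npy');W=cloud('top',d); print(W[163,412:422,1:].round(4))
print(cv2.imread('pics/top0.png').max(2)[163,396:424])
E
```

```text
416.5 [ 0.59268664 -0.1850457   0.064     ]
417 [ 0.59266364 -0.18638928  0.064     ]
417.5 [ 0.59264063 -0.18773284  0.064     ]
418 [ 0.59261763 -0.18907637  0.064     ]
418.5 [ 0.59259462 -0.19041986  0.064     ]
419 [ 0.59257162 -0.19176333  0.064     ]
414 [ 0.59783649 -0.18498633  0.03      ]
414.5 [ 0.59781287 -0.18636547  0.03      ]
415 [ 0.59778926 -0.18774458  0.03      ]
jaws [ 0.55044947 -0.17825376  0.078     ] [ 0.55011143 -0.19839954  0.078     ]
[[-0.1792  0.0314]
 [-0.1815  0.0338]
 [-0.1844  0.0329]
 [-0.1872  0.0325]
 [-0.1877  0.044 ]
 [-0.1868  0.0621]
 [-0.189   0.0646]
 [-0.1976  0.0358]
 [-0.2014  0.0305]
 [-0.2038  0.0324]]
[[-0.1786  0.0346]
 [-0.1823  0.0295]
 [-0.1845  0.0324]
 [-0.188   0.0285]
 [-0.1867  0.049 ]
 [-0.1869  0.0616]
 [-0.1886  0.0662]
 [-0.1995  0.0265]
 [-0.2018  0.0287]
 [-0.2058  0.023 ]]
[165 169 165 126  72 119 152 169 167 169 170 171 168 169 171 169 171 169
 134  50  30  79 144 163 165 168 171 169]
```

```bash
python3 -m jog '[[[0,-0.5,6],[0,0,0],0.52],[[0,-0.5,6],[0,0,0],0.52],[[0,-0.5,5],[0,0,0],0.52],[[0,0,3],[0,0,0],0.52],[[0,0,0],[0,0,0],0.52]]'
python3 -m jog '[[[6,0,0],[0,0,0],0.52],[[6,0,0],[0,0,0],0.52],[[6,0,0],[0,0,0],0.52],[[6,0,0],[0,0,0],0.52],[[4,0,0],[0,0,0],0.52],[[0,0,0],[0,0,0],0.52],[[0,0,0],[0,0,0],0.52]]'
python3 ana.py 4
```

```text
t: 13.28
eef_pos: [0.4848, -0.1832, 0.0355]
tool_rot: [-0.0, 1.0, -0.021, -0.0]
contact_force: [0.3, 0.6, -1.7]
gripper_width: 0.245
t: 14.15
eef_pos: [0.5126, -0.1845, 0.0357]
tool_rot: [-0.0, 1.0, -0.021, -0.0]
contact_force: [-0.5, 0.4, -0.9]
gripper_width: 0.244
tcp [ 0.5126 -0.1845  0.0357] [ 0.999 -0.042 -0.   ]
scene jaws tool 17 [ 55.3 -10.5 -22.1] [ 77.7  14.2 -12.8] [ 71.1   0.8 -17.5]
 lm 0.91 [ -2.2   0.8 -17. ]
scene coupon 9 [ 0.58426339 -0.17951827  0.05552338] [ 0.58014973 -0.18052405  0.05048402] [ 0.58963977 -0.17801065  0.05777637] tool [ 71.3  -8.  -19.8]
top jaws tool 64 [ 37.6  -9.3 -28.2] [94.6 13.  -7.5] [ 67.3  -1.9 -20.5]
 lm 0.49 [-19.2  -4.8 -17. ]
 lm 0.47 [ 59.1  11.6 -17. ]
 lm 0.53 [  2.4   5.  -17. ]
top coupon 49 [ 0.58751664 -0.18601007  0.05723573] [ 0.56631353 -0.19993114  0.04321401] [ 0.60713926 -0.17823669  0.0668039 ] tool [ 74.9  -1.6 -21.5]
```

View pics/z4.png

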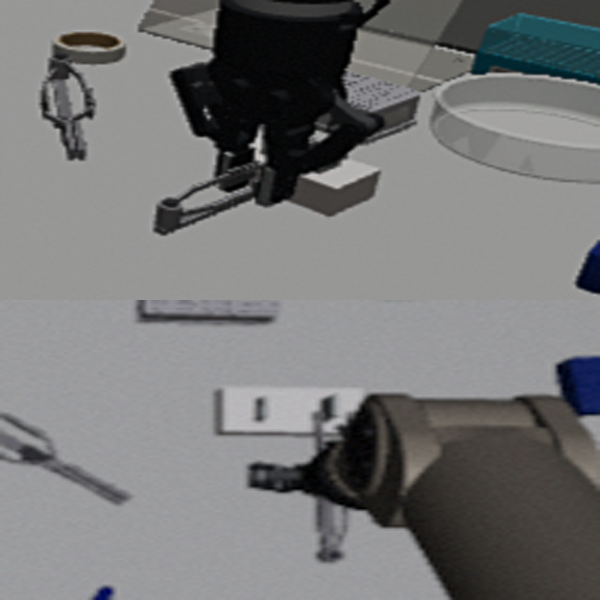

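```bash
python3 - <<'E'
from h import *
p=cv2.imread('pics/top4.png').max(2)
for r in range(158,178): print(r,p[r,408:428])
d=np.load('pics/top4_d.npy');W=cloud('top',d)
for r in (160,163,164,166,168,170): print(r,W[r,411:424,1].round(4),W[r,411:424,2].round(3))
E
python3 - <<'E'
import cv2
cv2.imwrite('pics/t4z.png',cv2.resize(cv2.imread('pics/top4.png')[145:195,390:450],(720,600),interpolation=0))
E
```

```text
158 [185 187 185 183 182 185 185 175 146 124 160 181 183 184 186 186 166 107
  45  31]
159 [185 187 185 184 184 184 170 120  69  93 155 177 186 184 187 183 155  63
  22  30]
160 [186 183 185 185 186 185 155  67  37  91 158 176 182 184 184 175 124  33
  36  30]
161 [183 185 184 184 189 182 149  56  35  91 158 179 184 183 187 158  74  30
  40  46]
162 [185 186 183 184 184 183 145  57  31  89 154 180 186 185 185 144  35  29
  41  56]
163 [184 184 185 184 186 183 144  56  34  89 156 178 185 186 175 123  17  23
  34  58]
164 [185 187 184 185 177 155 118  57  35  94 155 181 176 162 142  72  13  12
  27  54]
165 [185 187 184 184 162 110  94  77  32  87 153 176 163 121  95  23   5  16
  20  51]
166 [183 184 184 184 156  96  88  76  36  75 128 165 155 103  74  19  18   9
  14  45]
167 [186 184 186 185 157 101  91  70  60 119 163 177 151  75  48  11  14   9
  17  44]
168 [183 185 184 185 168 117 103  94 114 168 182 185 151  49  22   8   8   8
  18  38]
169 [184 187 186 185 170 122 107 139 167 183 170 145 130  47  12  12  11  11
  17  32]
170 [185 185 183 184 170 121 100 157 184 173 129  74  69
[... 1091 characters left out ...]
6 -0.1989
 -0.2006 -0.2037 -0.2002 -0.1414] [0.035 0.028 0.029 0.059 0.062 0.05  0.059 0.066 0.029 0.034 0.032 0.062
 0.349]
166 [-0.1755 -0.1796 -0.1814 -0.1782 -0.1823 -0.1876 -0.1875 -0.1888 -0.1977
 -0.2005 -0.2005 -0.1999 -0.1392] [0.035 0.028 0.033 0.063 0.056 0.043 0.057 0.064 0.034 0.034 0.047 0.062
 0.358]
168 [-0.1764 -0.1793 -0.182  -0.1791 -0.1814 -0.1926 -0.1926 -0.1957 -0.1985
 -0.2013 -0.1983 -0.1394 -0.1386] [0.029 0.028 0.029 0.058 0.06  0.017 0.031 0.029 0.029 0.029 0.056 0.347
 0.36 ]
170 [-0.1767 -0.1787 -0.1823 -0.1779 -0.181  -0.1894 -0.1923 -0.1948 -0.1464
 -0.149  -0.1505 -0.1383 -0.1378] [0.027 0.031 0.026 0.063 0.061 0.032 0.032 0.033 0.281 0.28  0.283 0.351
 0.363]
```

View pics/t4z.png

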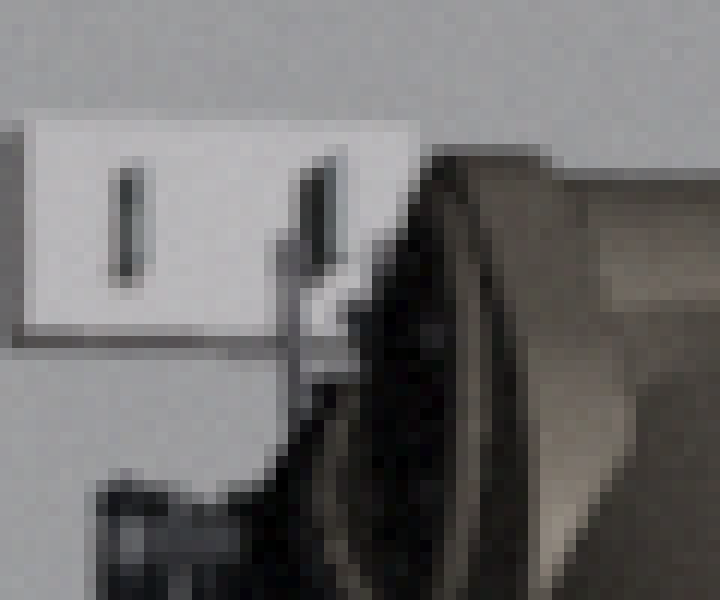

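```bash
python3 - <<'E'
from h import *
print(pt('top',None,417.55+.5*0,166,.058),pt('top',None,417.65,163,.064),pt('top',None,417.65,161,.064))
E
```

```text
[ 0.58534113 -0.18881527  0.058     ] [ 0.59263373 -0.1881359   0.064     ] [ 0.59806986 -0.18831625  0.064     ]
```

```bash
python3 -m jog '[[[3,-0.8,0],[0,0,0],0.52],[[3,0,0],[0,0,0],0.52],[[3,0,0],[0,0,0],0.52],[[0,0,0],[0,0,0],0.52],[[0,0,0],[0,0,0],0.52]]'
for i in 1; do python3 -m jog '[[[1,0,0],[0,0,0],0.52],[[0,0,0],[0,0,0],0.52]]'; python3 -m jog '[[[1,0,0],[0,0,0],0.52],[[0,0,0],[0,0,0],0.52]]'; done | grep -E "eef|contact"
```

```text
t: 15.08
eef_pos: [0.5218, -0.184, 0.0358]
tool_rot: [0.0, 1.0, -0.021, -0.0]
contact_force: [0.4, 0.4, -1.2]
gripper_width: 0.243
eef_pos: [0.523, -0.1841, 0.0358]
contact_force: [-0.8, 1.2, -2.9]
eef_pos: [0.524, -0.1841, 0.0358]
contact_force: [0.7, 1.3, -1.0]
```

```bash
f(){ grep -E "eef|contact"; }
python3 -m jog '[[[1,0,0],[0,0,0],0.52],[[0,0,0],[0,0,0],0.52]]'|f
python3 -m jog '[[[1,0,0],[0,0,0],0.52],[[0,0,0],[0,0,0],0.52]]'|f
python3 -m jog '[[[1,0,0],[0,0,0],0.52],[[0,0,0],[0,0,0],0.52]]'|f
python3 -m jog '[[[1,0,0],[0,0,0],0.52],[[0,0,0],[0,0,0],0.52]]'|f
```

```text
eef_pos: [0.5251, -0.1842, 0.0358]
contact_force: [0.6, -0.5, -1.4]
eef_pos: [0.5261, -0.1842, 0.0358]
contact_force: [0.2, 0.1, -1.4]
eef_pos: [0.5271, -0.1842, 0.0358]
contact_force: [0.7, 0.0, -1.2]
eef_pos: [0.5281, -0.1843, 0.0358]
contact_force: [-0.1, -0.4, -1.4]
```

```bash
f(){ grep -E "eef|contact"; }
python3 -m jog '[[[1,0,0],[0,0,0],0.52],[[0,0,0],[0,0,0],0.52]]'|f
python3 -m jog '[[[0,0,0],[0,0,0],0.52]]'|f
python3 -m jog '[[[1,0,0],[0,0,0],0.52],[[0,0,0],[0,0,0],0.52]]'|f
python3 -m jog '[[[0,0,0],[0,0,0],0.52]]'|f
```

```text
eef_pos: [0.5291, -0.1843, 0.0358]
contact_force: [-0.1, -1.0, -0.8]
eef_pos: [0.5289, -0.1843, 0.0358]
contact_force: [-0.0, 0.8, -1.7]
eef_pos: [0.53, -0.1844, 0.0358]
contact_force: [-0.5, 0.0, -1.2]
eef_pos: [0.5299, -0.1843, 0.0358]
contact_force: [0.1, 0.5, -1.2]
```

```bash
f(){ grep -E "eef|contact"; }
python3 -m jog '[[[1,0,0],[0,0,0],0.52],[[0,0,0],[0,0,0],0.52]]'|f
python3 -m jog '[[[0,0,0],[0,0,0],0.52]]'|f
python3 -m jog '[[[1,0,0],[0,0,0],0.52],[[0,0,0],[0,0,0],0.52]]'|f
python3 -m jog '[[[0,0,0],[0,0,0],0.52]]'|f
```

```text
eef_pos: [0.531, -0.1844, 0.0358]
contact_force: [-0.1, 0.0, -1.5]
eef_pos: [0.5309, -0.1844, 0.0358]
contact_force: [0.3, 0.1, -1.8]
eef_pos: [0.5321, -0.1845, 0.0358]
contact_force: [-0.0, 0.6, -0.6]
eef_pos: [0.5319, -0.1844, 0.0358]
contact_force: [0.3, -0.1, -0.8]
```

```bash
f(){ grep -E "eef|contact"; }
python3 -m jog '[[[0.5,0,0],[0,0,0],0.52],[[0,0,0],[0,0,0],0.52]]'|f
python3 -m jog '[[[0.5,0,0],[0,0,0],0.52],[[0,0,0],[0,0,0],0.52]]'|f
python3 -m jog '[[[0.5,0,0],[0,0,0],0.52],[[0,0,0],[0,0,0],0.52]]'|f
python3 -m jog '[[[0.5,0,0],[0,0,0],0.52],[[0,0,0],[0,0,0],0.52]]'|f
```

```text
eef_pos: [0.5325, -0.1845, 0.0358]
contact_force: [-0.2, -0.8, -1.2]
eef_pos: [0.533, -0.1845, 0.0358]
contact_force: [0.3, -0.4, -0.8]
eef_pos: [0.5335, -0.1845, 0.0358]
contact_force: [-0.1, 0.0, -1.0]
eef_pos: [0.534, -0.1845, 0.0358]
contact_force: [-1.2, 0.0, -1.3]
```

```bash
f(){ grep -E "eef|contact"; }
python3 -m jog '[[[0,0,0],[0,0,0],0.52]]'|f
python3 -m jog '[[[0,0,0],[0,0,0],0.52]]'|f
python3 -m jog '[[[0.5,0,0],[0,0,0],0.52],[[0,0,0],[0,0,0],0.52]]'|f
python3 -m jog '[[[0,0,0],[0,0,0],0.52]]'|f
python3 -m jog '[[[0.5,0,0],[0,0,0],0.52],[[0,0,0],[0,0,0],0.52]]'|f
python3 -m jog '[[[0,0,0],[0,0,0],0.52]]'|f
```

```text
eef_pos: [0.5339, -0.1845, 0.0358]
contact_force: [-0.4, -0.2, -1.6]
eef_pos: [0.5339, -0.1845, 0.0358]
contact_force: [-0.3, 0.0, -1.1]
eef_pos: [0.5345, -0.1846, 0.0358]
contact_force: [0.0, -0.9, -1.7]
eef_pos: [0.5344, -0.1845, 0.0358]
contact_force: [-0.7, 0.3, -0.8]
eef_pos: [0.535, -0.1846, 0.0358]
contact_force: [0.3, 1.0, -2.4]
eef_pos: [0.5349, -0.1846, 0.0358]
contact_force: [-0.1, -0.1, -1.4]
```

```bash
f(){ grep -E "eef|contact"; }
python3 -m jog '[[[0.5,0,0],[0,0,0],0.52],[[0,0,0],[0,0,0],0.52]]'|f
python3 -m jog '[[[0,0,0],[0,0,0],0.52]]'|f
python3 -m jog '[[[0.5,0,0],[0,0,0],0.52],[[0,0,0],[0,0,0],0.52]]'|f
python3 -m jog '[[[0,0,0],[0,0,0],0.52]]'|f
python3 -m jog '[[[0.5,0,0],[0,0,0],0.52],[[0,0,0],[0,0,0],0.52]]'|f
python3 -m jog '[[[0,0,0],[0,0,0],0.52]]'|f
python3 ana.py 5
```

```text
eef_pos: [0.5355, -0.1846, 0.0358]
contact_force: [0.5, -0.2, -1.4]
eef_pos: [0.5354, -0.1846, 0.0358]
contact_force: [0.6, -0.1, -1.1]
eef_pos: [0.536, -0.1846, 0.0358]
contact_force: [0.9, -1.1, -0.3]
eef_pos: [0.5359, -0.1846, 0.0358]
contact_force: [-1.0, 0.3, -2.0]
eef_pos: [0.5364, -0.1847, 0.0358]
contact_force: [0.1, -0.0, -1.5]
eef_pos: [0.5364, -0.1847, 0.0358]
contact_force: [0.5, -0.1, -1.0]
tcp [ 0.5364 -0.1847  0.0358] [ 0.999 -0.042 -0.   ]
scene jaws tool 14 [ 43.   -9.  -28.5] [75.7 14.7 -6.4] [ 61.8   1.5 -23. ]
 lm 0.72 [  2.4   0.  -17. ]
scene coupon 13 [ 0.59415115 -0.18762727  0.05952498] [ 0.56974057 -0.19849692  0.04222152] [ 0.6124026  -0.17883965  0.06429448] tool [ 57.8   0.5 -23.7]
top jaws tool 56 [ 37.5 -10.3 -28.7] [79.  12.1 -9.2] [ 59.9  -3.  -20.3]
 lm 0.65 [ 60.3   5.  -17. ]
 lm 0.46 [ -2.   13.4 -17. ]
top coupon 60 [ 0.59646851 -0.18468787  0.05656775] [ 0.57422433 -0.19980454  0.04049887] [ 0.61561421 -0.17808821  0.06795431] tool [ 60.   -2.5 -20.8]
```

View pics/z5.png

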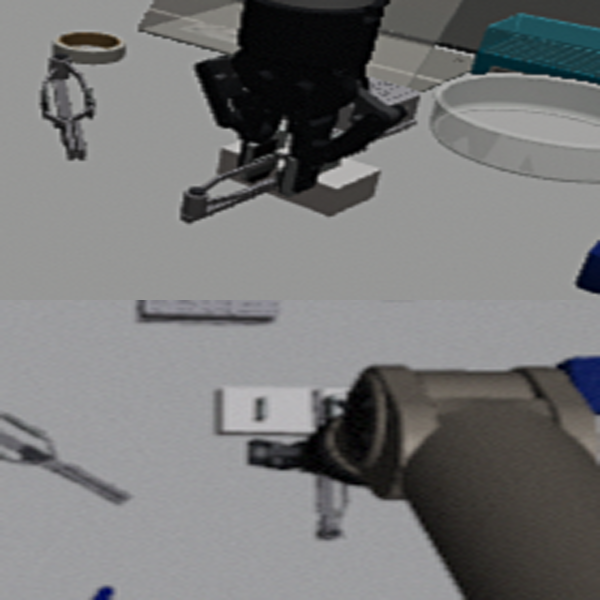

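```bash
f(){ grep -E "eef|contact"; }
python3 -m jog '[[[0.5,0,0],[0,0,0],0.52],[[0,0,0],[0,0,0],0.52]]'|f
python3 -m jog '[[[0.5,0,0],[0,0,0],0.52],[[0,0,0],[0,0,0],0.52]]'|f
python3 -m jog '[[[0,0,0],[0,0,0],0.52]]'|f
python3 -m jog '[[[0.5,0,0],[0,0,0],0.52],[[0,0,0],[0,0,0],0.52]]'|f
python3 -m jog '[[[0,0,0],[0,0,0],0.52]]'|f
python3 -m jog '[[[0.5,0,0],[0,0,0],0.52],[[0,0,0],[0,0,0],0.52]]'|f
python3 -m jog '[[[0,0,0],[0,0,0],0.52]]'|f
```

```text
eef_pos: [0.537, -0.1846, 0.0358]
contact_force: [-0.6, 0.2, -1.5]
eef_pos: [0.5374, -0.1847, 0.0358]
contact_force: [-1.4, -0.9, -1.4]
eef_pos: [0.5374, -0.1847, 0.0358]
contact_force: [-0.1, -0.5, -1.2]
eef_pos: [0.5378, -0.1847, 0.0358]
contact_force: [-1.9, 0.6, -0.5]
eef_pos: [0.5378, -0.1847, 0.0358]
contact_force: [-1.0, -0.4, -0.0]
eef_pos: [0.5383, -0.1847, 0.0358]
contact_force: [-1.1, 0.5, -0.3]
eef_pos: [0.5383, -0.1847, 0.0358]
contact_force: [-1.9, -0.0, -1.2]
```

```bash
f(){ grep -E "eef|contact"; }
python3 -m jog '[[[0.5,0,0],[0,0,0],0.52],[[0,0,0],[0,0,0],0.52]]'|f
python3 -m jog '[[[0,0,0],[0,0,0],0.52]]'|f
python3 -m jog '[[[0.5,0,0],[0,0,0],0.52],[[0,0,0],[0,0,0],0.52]]'|f
python3 -m jog '[[[0,0,0],[0,0,0],0.52]]'|f
python3 -m jog '[[[0,0,0],[0,0,0],0.52]]'|f
```

```text
eef_pos: [0.5388, -0.1847, 0.0357]
contact_force: [-1.7, 0.3, 0.0]
eef_pos: [0.5388, -0.1847, 0.0358]
contact_force: [-1.4, 0.2, -0.6]
eef_pos: [0.5393, -0.1847, 0.0358]
contact_force: [-3.0, 1.2, -0.5]
eef_pos: [0.5393, -0.1848, 0.0358]
contact_force: [-2.6, 0.8, 0.2]
eef_pos: [0.5393, -0.1848, 0.0358]
contact_force: [-1.7, 0.9, -0.4]
```

```bash
f(){ grep -E "t:|eef|contact|gri"; }
python3 -m jog '[[[0.5,0,0],[0,0,0],0.52],[[0,0,0],[0,0,0],0.52]]'|f
python3 -m jog '[[[0,0,0],[0,0,0],0.52]]'|f
python3 -m jog '[[[0,0,0],[0,0,0],0.52]]'|f
python3 -m jog '[[[0,0,0],[0,0,0],0.52]]'|f
```

```text
t: 24.0
eef_pos: [0.5399, -0.1848, 0.0358]
tool_rot: [0.0, 1.0, -0.021, -0.0]
contact_force: [-3.3, 1.1, 0.4]
gripper_width: 0.248
t: 24.12
eef_pos: [0.5399, -0.1848, 0.0358]
tool_rot: [0.0, 1.0, -0.021, -0.0]
contact_force: [-3.3, 0.7, 0.6]
gripper_width: 0.244
t: 24.25
eef_pos: [0.5398, -0.1848, 0.0358]
tool_rot: [0.0, 1.0, -0.021, -0.0]
contact_force: [-3.4, 0.3, -0.4]
gripper_width: 0.248
t: 24.38
eef_pos: [0.5399, -0.1848, 0.0358]
tool_rot: [0.0, 1.0, -0.021, -0.0]
contact_force: [-2.8, 0.3, -0.1]
gripper_width: 0.246
```

```bash
f(){ grep -E "eef|contact|gri"; }
python3 -m jog '[[[0,0,0],[0,0,0],0.49],[[0,0,0],[0,0,0],0.46],[[0,0,0],[0,0,0],0.43],[[0,0,0],[0,0,0],0.42]]'|f
python3 -m jog '[[[0,0,0],[0,0,0],0.41],[[0,0,0],[0,0,0],0.40],[[0,0,0],[0,0,0],0.39]]'|f
python3 -m jog '[[[0,0,0],[0,0,0],0.38],[[0,0,0],[0,0,0],0.38]]'|f
python3 -m jog '[[[0,0,0],[0,0,0],0.37],[[0,0,0],[0,0,0],0.37]]'|f
```

```text
eef_pos: [0.5399, -0.1848, 0.0358]
contact_force: [-2.7, 1.0, -0.0]
gripper_width: 0.291
eef_pos: [0.5399, -0.1848, 0.0358]
contact_force: [-4.0, 0.8, 1.0]
gripper_width: 0.304
eef_pos: [0.5399, -0.1848, 0.0358]
contact_force: [-3.9, -0.3, 0.6]
gripper_width: 0.309
eef_pos: [0.5399, -0.1847, 0.0358]
contact_force: [-4.4, 0.7, 1.4]
gripper_width: 0.318
```

```bash
f(){ grep -E "eef|contact|gri"; }
python3 -m jog '[[[0,0,0],[0,0,0],0.365],[[0,0,0],[0,0,0],0.365]]'|f
python3 -m jog '[[[0,0,0],[0,0,0],0.36],[[0,0,0],[0,0,0],0.36]]'|f
python3 -m jog '[[[0,0,0],[0,0,0],0.36]]'|f
python3 -m jog '[[[0,0,0],[0,0,0],0.36]]'|f
```

```text
eef_pos: [0.5399, -0.1847, 0.0358]
contact_force: [-3.0, 0.9, 0.7]
gripper_width: 0.32
eef_pos: [0.54, -0.1849, 0.0358]
contact_force: [-3.7, 0.0, -0.3]
gripper_width: 0.316
eef_pos: [0.54, -0.1848, 0.0358]
contact_force: [-2.2, 0.2, 0.4]
gripper_width: 0.321
eef_pos: [0.54, -0.1848, 0.0358]
contact_force: [-2.2, 0.3, -0.9]
gripper_width: 0.321
```

```bash
f(){ grep -E "eef|contact|gri"; }
python3 -m jog '[[[0,0,0],[0,0,0],0.355],[[0,0,0],[0,0,0],0.355],[[0,0,0],[0,0,0],0.355]]'|f
python3 -m jog '[[[0,0,-1],[0,0,0],0.355],[[0,0,-1.5],[0,0,0],0.355],[[0,0,-2],[0,0,0],0.355],[[0,0,0],[0,0,0],0.355]]'|f
python3 ana.py 6
```

```text
eef_pos: [0.5406, -0.1849, 0.0361]
contact_force: [0.1, -0.4, 0.4]
gripper_width: 0.32
eef_pos: [0.5401, -0.1848, 0.0405]
contact_force: [-0.3, 0.5, -0.1]
gripper_width: 0.326
tcp [ 0.5401 -0.1848  0.0405] [ 0.999 -0.042  0.   ]
scene jaws tool 3 [ 59.    0.2 -24.4] [ 62.7   1.7 -23.6] [ 60.9   1.1 -24.1]
 lm 0.92 [-34.   21.6 -17. ]
scene coupon 4 [ 0.59952818 -0.18856732  0.05873773] [ 0.59536193 -0.18903703  0.04092617] [ 0.60265825 -0.1876448   0.06496116] tool [ 59.6   1.2 -18.2]
top jaws tool 39 [ 43.6  -4.5 -28.4] [69.2  7.8 -9.9] [ 56.7  -0.6 -20.3]
 lm 0.58 [ 51.1  -1.2 -17. ]
 lm 0.69 [ -7.7  10.  -17. ]
top coupon 36 [ 0.59633374 -0.18658114  0.06017772] [ 0.58377273 -0.19512751  0.05044869] [ 0.60932402 -0.18252555  0.06793666] tool [ 56.3  -0.6 -19.6]
```

View pics/z6.png

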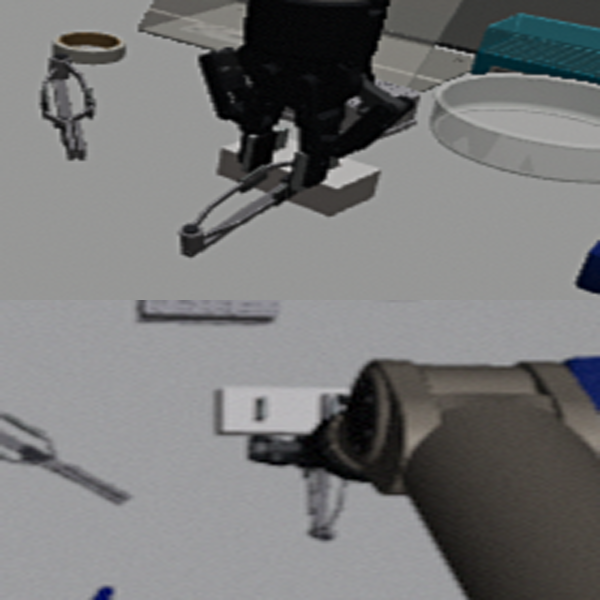

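```bash
python3 - <<'E'
from h import *
o,e,R=cur()
for n in('scene','top'):
    d=np.load(f'pics/{n}6_d.npy');W=cloud(n,d)
    L=R.inv().apply((W-e).reshape(-1,3)).reshape(W.shape)*1000
    m=(d>0)&(L[...,0]<-8)&(L[...,0]>-110)&(abs(L[...,1])<40)&(W[...,2]>.006)&(W[...,2]<.07)
    q=L[m];z=W[m][:,2]*1000
    print(n,len(q))
    for lo in range(-105,-8,10):
        k=(q[:,0]>=lo)&(q[:,0]<lo+10)
        if k.sum(): print(lo,k.sum(),'y',q[k,1].min().round(1),q[k,1].max().round(1),'z',z[k].min().round(1),z[k].max().round(1))
cv2.imwrite('pics/s6z.png',cv2.resize(cv2.imread('pics/scene6.png')[200:280,380:480],(750,600),interpolation=2))
E
```

```text
scene 529
-95 52 y -2.7 9.0 z 6.3 29.3
-85 46 y -2.1 9.8 z 6.5 29.5
-75 36 y -6.0 10.1 z 6.1 28.4
-65 34 y -7.4 12.5 z 7.0 32.7
-55 38 y -10.0 13.4 z 6.5 33.8
-45 42 y -10.2 14.1 z 11.8 37.0
-35 36 y -11.3 14.4 z 17.0 39.0
-25 70 y -12.7 15.8 z 19.8 45.1
-15 175 y -25.9 27.9 z 23.5 69.9
top 189
-105 4 y -7.5 40.0 z 6.1 7.4
-95 8 y -27.0 8.3 z 6.5 28.6
-85 27 y -38.2 39.6 z 6.0 35.6
-75 18 y -3.5 9.9 z 6.4 32.6
-65 24 y -32.8 39.6 z 6.3 32.8
-55 23 y -24.7 25.2 z 6.8 38.3
-45 25 y -24.7 36.3 z 6.3 39.7
-35 19 y -16.4 14.6 z 6.3 43.9
-25 23 y -38.8 22.6 z 6.1 46.4
-15 15 y -19.9 4.9 z 9.0 56.6
```

View pics/s6z.png

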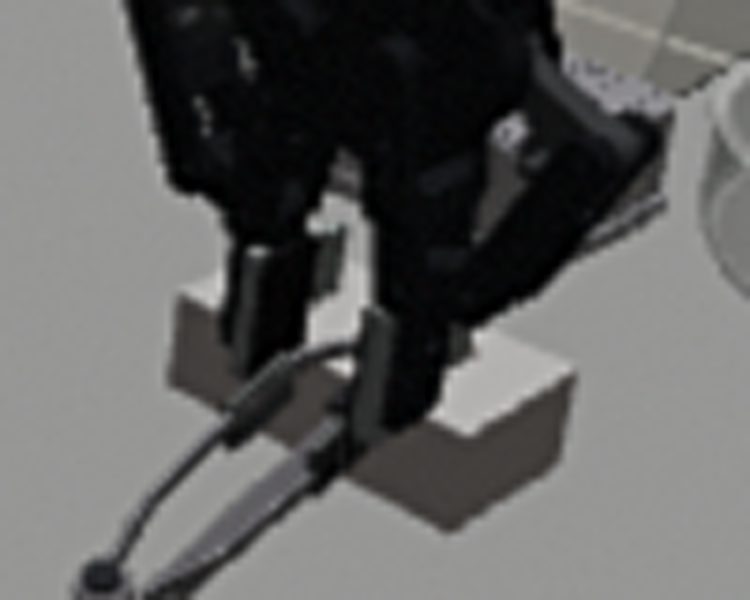

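```bash
python3 -m jog '[[[0,0,-2],[0,0,0],0.2],[[0,0,-2],[0,0,0],0.1],[[0,0.8,0],[0,7,0],0.1],[[0,0,0],[0,7,0],0.1],[[0,0,0],[0,0,0],0.1],[[0,0,0],[0,0,0],0.1]]'
python3 ana.py 7 | head -1
python3 - <<'E'
from h import *
o,e,R=cur(); print(R.as_matrix().round(3), 'tool shift to target mm', (R.inv().apply(np.array([.546,-.1856,.0235])-e)*1000).round(1))
for n in('scene','top'):
    d=np.load(f'pics/{n}7_d.npy');W=cloud(n,d); m=(d>0)&(W[...,0]>.43)&(W[...,0]<.53)&(abs(W[...,1]+.184)<.02)&(W[...,2]>.008)&(W[...,2]<.06)
    q=W[m]*1000
    for lo in range(430,530,10):
        k=(q[:,0]>=lo)&(q[:,0]<lo+10)
        if k.sum(): print(n,lo,k.sum(),'y',q[k,1].min().round(1),q[k,1].max().round(1),q[k,1].mean().round(1),'z',q[k,2].min().round(1),q[k,2].max().round(1))
cv2.imwrite('pics/s7z.png',cv2.resize(cv2.imread('pics/scene7.png')[200:280,380:480],(750,600),interpolation=2))
E
```

```text
t: 28.42
eef_pos: [0.541, -0.1857, 0.0448]
tool_rot: [0.003, 0.992, -0.021, 0.122]
contact_force: [0.8, 0.8, 0.8]
gripper_width: 0.445
tcp [ 0.541  -0.1857  0.0448] [ 0.97  -0.041  0.242]
[[ 0.969 -0.042  0.242]
 [-0.041 -0.999 -0.01 ]
 [ 0.242 -0.    -0.97 ]] tool shift to target mm [ 0.2 -0.1 21.6]
scene 440 1 y -184.4 -184.4 -184.4 z 23.0 23.0
scene 450 83 y -190.9 -177.1 -186.0 z 8.1 28.9
scene 460 21 y -191.1 -179.1 -187.6 z 8.8 28.6
scene 470 39 y -194.4 -175.5 -186.3 z 9.2 29.9
scene 480 33 y -196.9 -173.0 -186.3 z 8.2 32.3
scene 490 41 y -197.8 -172.0 -184.4 z 8.7 35.5
scene 500 41 y -197.7 -172.1 -184.6 z 15.2 38.3
scene 510 52 y -199.5 -172.5 -186.9 z 19.6 43.3
scene 520 83 y -200.1 -164.5 -183.6 z 21.1 58.1
top 440 1 y -203.7 -203.7 -203.7 z 8.2 8.2
top 450 16 y -192.7 -178.5 -185.0 z 22.6 34.0
top 460 15 y -190.6 -180.4 -185.1 z 8.3 29.1
top 470 19 y -193.2 -177.7 -186.1 z 10.5 33.2
top 480 15 y -193.4 -174.9 -183.9 z 12.5 35.7
top 490 12 y -190.3 -169.2 -183.1 z 8.4 36.5
top 500 5 y -184.0 -174.7 -176.9 z 18.9 39.6
top 510 1 y -175.4 -175.4 -175.4 z 37.1 37.1
```

View pics/s7z.png

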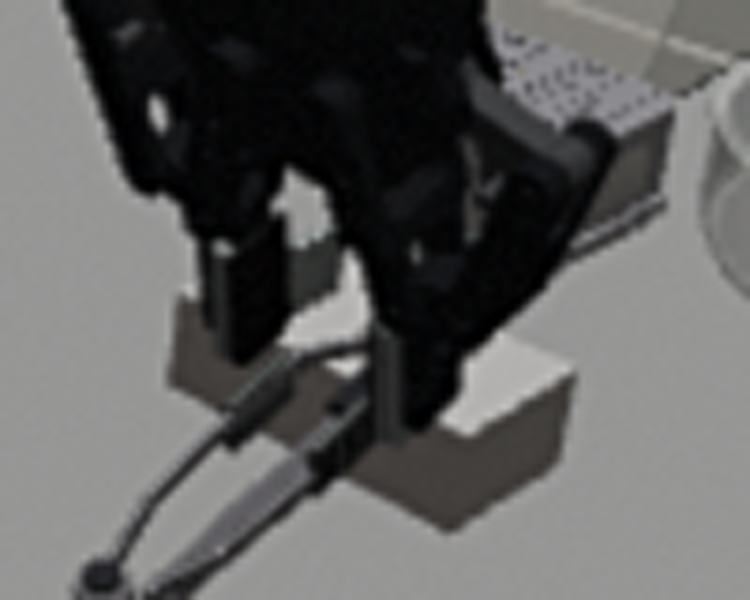

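```bash
python3 - <<'E'
from h import *
for k in(5,7):
  for n in('scene','top'):
    d=np.load(f'pics/{n}{k}_d.npy');W=cloud(n,d); m=(d>0)&(W[...,0]>.42)&(W[...,0]<.49)&(abs(W[...,1]+.184)<.012)&(W[...,2]>.012)&(W[...,2]<.075)
    q=W[m]*1000; print(k,n,np.sort(q[:,0])[:6].round(1),'top of tail z',np.sort(q[q[:,0]<468][:,2])[-6:].round(1))
    m=(d>0)&(W[...,0]>.56)&(W[...,0]<.66)&(abs(W[...,1]+.189)<.012)&(W[...,2]>.04)&(W[...,2]<.09)
    q=W[m]*1000; print('   front',np.sort(q[:,0])[-6:].round(1),np.sort(q[:,2])[-6:].round(1))
d=np.load('pics/scene7_d.npy')
for u,v in((240,435),(260,410),(290,370),(325,480),(340,440),(365,400)):
    U,V=380+u/7.5,200+v/7.5; print(u,v,pt('scene',d,U,V).round(4))
cv2.imwrite('pics/t7z.png',cv2.resize(cv2.imread('pics/top7.png')[145:235,380:480],(660,594),interpolation=0))
E
```

```text
5 scene [450.5 450.8 451.  451.  451.2 451.3] top of tail z [63.2 63.3 63.4 63.5 63.7 63.7]
   front [596.8 598.  603.5 610.  610.8 612.4] [63.1 63.5 63.6 63.7 63.9 64.3]
5 top [452.9 453.2 453.5 455.4 455.4 455.5] top of tail z [65.4 67.4 67.7 68.5 68.8 69.8]
   front [609.9 610.3 613.  613.1 613.8 615.6] [67.  67.4 68.  68.3 68.5 69.6]
7 scene [449.9 450.1 450.2 450.5 450.7 450.8] top of tail z [28.2 28.2 28.3 28.6 28.6 28.9]
   front [606.] [63.3]
7 top [454.1 454.2 454.3 454.3 456.6 456.8] top of tail z [29.5 30.3 31.9 32.8 33.2 34. ]
   front [606.  606.3 606.7 608.9 609.1 609.2] [65.9 66.8 67.5 67.6 67.8 69.3]
240 435 [ 0.5251 -0.1744  0.03  ]
260 410 [ 0.5306 -0.1757  0.0356]
290 370 [ 0.5399 -0.1769  0.044 ]
325 480 [ 0.5242 -0.1994  0.0301]
340 440 [ 0.5268 -0.2003  0.0409]
365 400 [ 0.539  -0.1985  0.0461]
```

View pics/t7z.png

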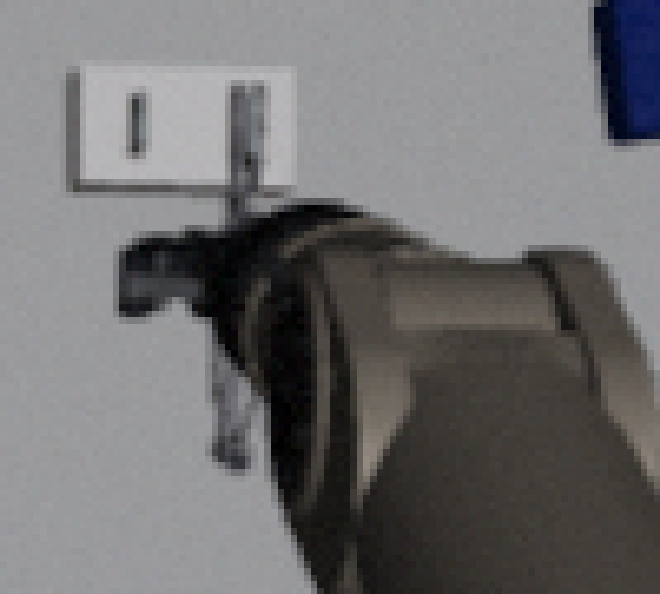

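```bash
python3 - <<'E'
from h import *
o,e,R=cur(); print((R.inv().apply(np.array([.5375,-.1860,.0208])-e)*1000).round(1))
E
```

```text
[-8.7  0.7 22.1]
```

```bash
f(){ grep -E "t:|eef|contact|gri"; }
python3 -m jog '[[[-4.5,0.4,0],[0,0,0],0.1],[[-4.2,0.3,4],[0,0,0],0.1],[[0,0,8],[0,0,0],0.1],[[0,0,6],[0,0,0],0.1],[[0,0,4],[0,0,0],0.1],[[0,0,0],[0,0,0],0.1]]'|f
python3 - <<'E'
from h import *
p,d=snap('scene','scene8')
cv2.imwrite('pics/s8z.png',cv2.resize(p[200:280,380:480,::-1],(750,600),interpolation=2))
E
```

```text
t: 29.48
eef_pos: [0.5367, -0.186, 0.0204]
tool_rot: [0.002, 0.992, -0.021, 0.122]
contact_force: [-0.2, 0.5, 0.5]
gripper_width: 0.452
```

View pics/s8z.png

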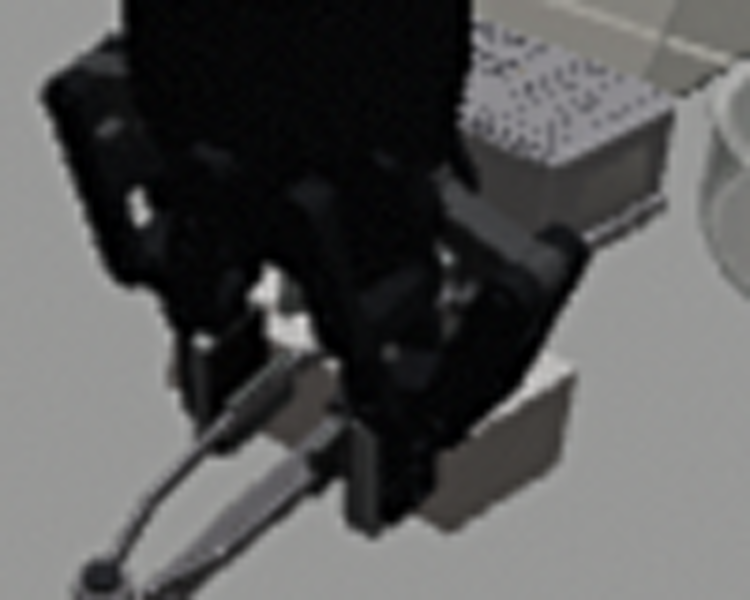

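```bash
f(){ grep -E "eef|contact|gri"; }
python3 -m jog '[[[0,0,0],[0,0,0],0.2],[[0,0,0],[0,0,0],0.28],[[0,0,0],[0,0,0],0.31],[[0,0,0],[0,0,0],0.31]]'|f
python3 -m jog '[[[0,0,0],[0,0,0],0.33],[[0,0,0],[0,0,0],0.33]]'|f
python3 -m jog '[[[0,0,0],[0,0,0],0.345],[[0,0,0],[0,0,0],0.345]]'|f
```

```text
eef_pos: [0.5368, -0.1861, 0.021]
contact_force: [0.0, 0.5, 0.3]
gripper_width: 0.344
eef_pos: [0.5368, -0.1861, 0.0209]
contact_force: [-0.1, -0.2, 0.5]
gripper_width: 0.337
eef_pos: [0.5368, -0.1861, 0.0209]
contact_force: [0.8, 0.6, 0.8]
gripper_width: 0.327
```

```bash
f(){ grep -E "eef|contact|gri"; }
python3 -m jog '[[[0,0,0],[0,0,0],0.355],[[0,0,0],[0,0,0],0.355]]'|f
python3 -m jog '[[[0,0,0],[0,0,0],0.36],[[0,0,0],[0,0,0],0.36]]'|f
python3 -m jog '[[[0,0,0],[0,0,0],0.37],[[0,0,0],[0,0,0],0.37],[[0,0,0],[0,0,0],0.37]]'|f
```

```text
eef_pos: [0.5368, -0.1861, 0.0209]
contact_force: [0.7, 1.8, 1.6]
gripper_width: 0.323
eef_pos: [0.5368, -0.1861, 0.0209]
contact_force: [-0.2, 1.2, 1.4]
gripper_width: 0.324
eef_pos: [0.5368, -0.1862, 0.0209]
contact_force: [0.1, 1.0, 0.5]
gripper_width: 0.321
```

```bash
f(){ grep -E "t:|eef|contact|gri|rot"; }
python3 -m jog '[[[-0.5,0,-2.2],[0,-2,0],0.37],[[-0.5,0,-2.2],[0,-2,0],0.37],[[0,0,0],[0,0,0],0.37],[[0,0,0],[0,0,0],0.37]]'|f
python3 - <<'E'
from h import *
p,d=snap('scene','scene9')
cv2.imwrite('pics/s9z.png',cv2.resize(p[200:280,380:480,::-1],(750,600),interpolation=2))
W=cloud('scene',d); m=(d>0)&(W[...,0]>.42)&(W[...,0]<.49)&(abs(W[...,1]+.186)<.012)&(W[...,2]>.012)&(W[...,2]<.075)
q=W[m]*1000; print(np.sort(q[:,0])[:6].round(1),np.sort(q[q[:,0]<468][:,2])[-6:].round(1))
E
```

```text
t: 31.9
eef_pos: [0.5344, -0.1861, 0.0246]
tool_rot: [0.002, 0.996, -0.021, 0.087]
contact_force: [0.7, 0.6, -0.7]
gripper_width: 0.321
[447.2 448.2 448.6 448.9 449.  449. ] [37.7 38.  38.3 38.4 38.9 39. ]
```

View pics/s9z.png

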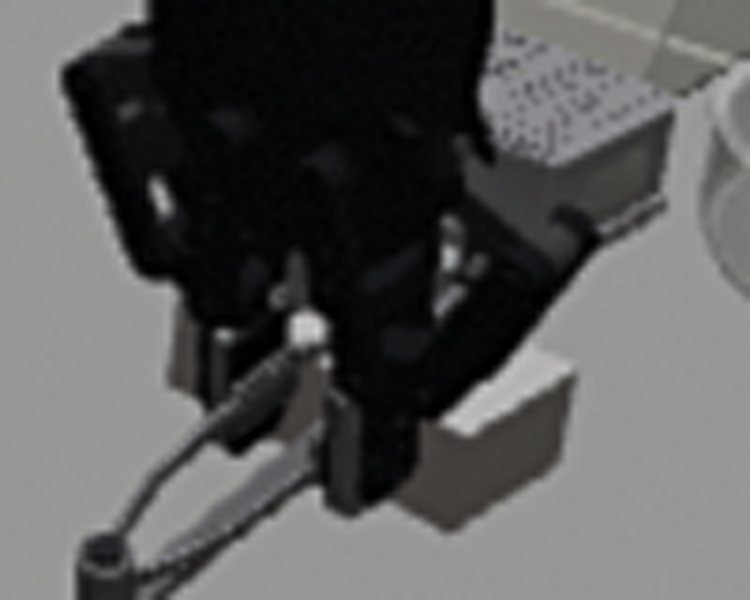

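```bash
f(){ grep -E "t:|eef|contact|gri|rot"; }
python3 -m jog '[[[-0.5,0,-2.2],[0,-2,0],0.37],[[-0.5,0,-2.2],[0,-2,0],0.37],[[-0.5,0,-2.2],[0,-2,0],0.37],[[0,0,0],[0,0,0],0.37]]'|f
python3 -m jog '[[[-0.5,0,-2.2],[0,-2,0],0.37],[[-0.5,0,-2.2],[0,-2,0],0.37],[[0,0,0],[0,0,0],0.37],[[0,0,0],[0,0,0],0.37]]'|f
python3 - <<'E'
from h import *
o,e,R=cur()
p,d=snap('scene','scene10');t,dt=snap('top','top10')
cv2.imwrite('pics/z10.png',np.hstack([cv2.resize(p[190:280,380:480,::-1],(400,500),interpolation=2),cv2.resize(t[145:235,380:480,::-1],(400,500),interpolation=0)]))
W=cloud('scene',d); m=(d>0)&(W[...,0]>.42)&(W[...,0]<.50)&(abs(W[...,1]+.186)<.018)&(W[...,2]>.012)&(W[...,2]<.085)
q=W[m]*1000; print(np.sort(q[:,0])[:6].round(1))
for lo in range(440,500,10):
    k=(q[:,0]>=lo)&(q[:,0]<lo+10); print(lo,q[k,2].min(),q[k,2].max())
E
```

```text
t: 32.45
eef_pos: [0.5327, -0.186, 0.0312]
tool_rot: [0.001, 0.999, -0.021, 0.035]
contact_force: [0.2, 0.2, -1.7]
gripper_width: 0.317
t: 32.95
eef_pos: [0.5307, -0.186, 0.0353]
tool_rot: [0.0, 1.0, -0.021, 0.0]
contact_force: [0.1, 0.6, -1.1]
gripper_width: 0.318
[445.8 445.9 446.2 446.2 446.5 446.6]
440 33.46800193214533 62.126995482074456
450 35.26266405844874 63.13390009104414
460 34.333758389311186 59.092148952509525
470 35.442846476440195 58.357215685060915
480 34.819575572593905 59.16142887489867
490 35.342205494865 58.55436408380127
```

View pics/z10.png

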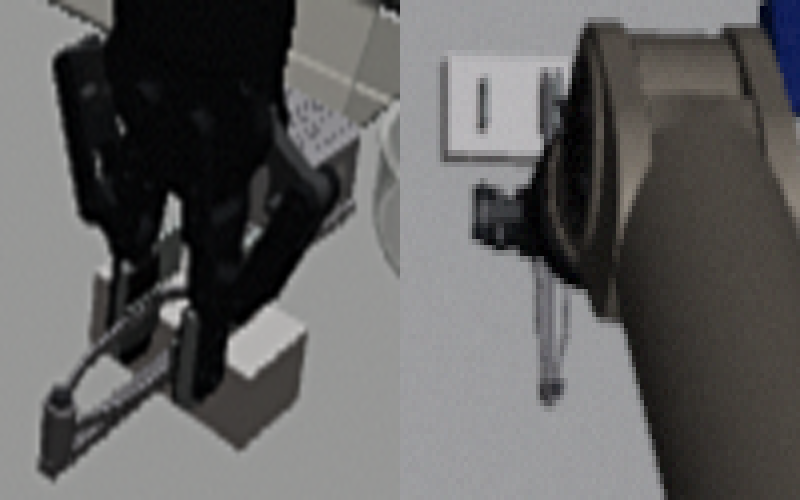

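```bash
f(){ grep -E "t:|eef|contact|gri"; }
python3 -m jog '[[[0,0,-1],[0,0,0],0.37],[[0,0,-2],[0,0,0],0.37],[[0,0,-3],[0,0,0],0.37],[[0,0,-4],[0,0,0],0.37],[[0,0,-4],[0,0,0],0.37],[[0,0,0],[0,0,0],0.37]]'|f
python3 -m jog '[[[0,0,-4],[0,0,0],0.37],[[0,0,-4],[0,0,0],0.37],[[0,0,-4],[0,0,0],0.37],[[0,0,-4],[0,0,0],0.37],[[0,0,0],[0,0,0],0.37]]'|f
python3 - <<'E'
from h import *
p,d=snap('scene','scene11');t,dt=snap('top','top11')
cv2.imwrite('pics/z11.png',np.hstack([cv2.resize(p[160:280,380:500,::-1],(400,500),interpolation=2),cv2.resize(t[145:235,380:480,::-1],(400,500),interpolation=0)]))
for n,d in(('scene',d),('top',dt)):
    W=cloud(n,d); m=(d>0)&(W[...,0]>.575)&(W[...,0]<.63)&(abs(W[...,1]+.188)<.015)&(W[...,2]>.04)&(W[...,2]<.12)
    q=W[m]*1000;print(n,len(q),q.min(0),q.max(0),np.sort(q[:,2])[-10:])
E
```

```text
t: 33.8
eef_pos: [0.5315, -0.186, 0.0501]
tool_rot: [0.0, 1.0, -0.021, 0.0]
contact_force: [0.1, -0.4, -2.1]
gripper_width: 0.316
t: 34.42
eef_pos: [0.5314, -0.186, 0.066]
tool_rot: [0.0, 1.0, -0.021, 0.0]
contact_force: [0.2, 0.2, -2.7]
gripper_width: 0.32
scene 58 [ 575.28236406 -191.01716693   40.57451354] [ 607.87273226 -183.72013836   92.92000593] [63.3865271  63.79031549 64.29097976 64.45253581 64.78174025 65.17474448
 67.65076236 68.54917588 89.24800339 92.92000593]
top 79 [ 575.18196602 -194.92261143   41.86994744] [ 610.44768071 -184.0071754    97.21918316] [93.1999665  93.47120445 93.90204046 93.97394987 95.38842356 95.62874839
 95.70347419 96.09100433 96.86027422 97.21918316]
```

View pics/z11.png

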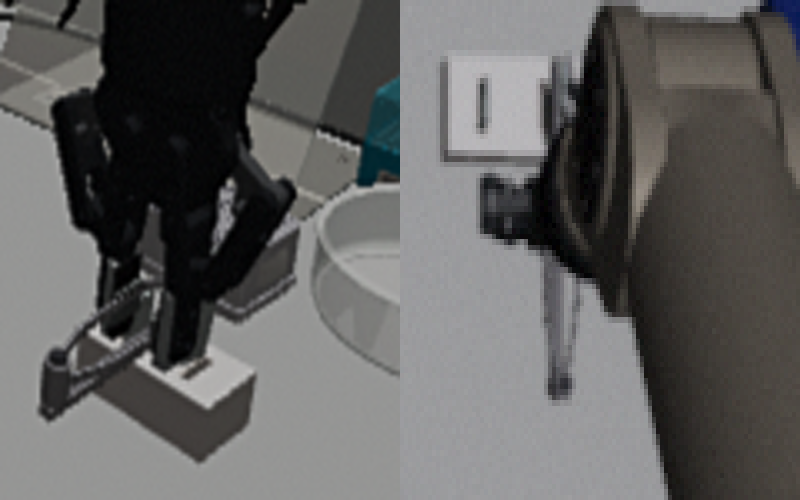

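```bash
f(){ grep -E "t:|eef|contact|gri"; }
python3 -m jog '[[[0,0,-5],[0,0,0],0.37],[[0,0,-8],[0,0,0],0.37],[[0,0,-10],[0,0,0],0.37],[[0,0,-10],[0,0,0],0.37],[[0,0,-10],[0,0,0],0.37],[[0,0,-5],[0,0,0],0.37],[[0,0,0],[0,0,0],0.37]]'|f
python3 - <<'E'
from h import *
plan([.470,.183,.115],-7.55,22)
E
```

```text
t: 35.4
eef_pos: [0.5314, -0.186, 0.1141]
tool_rot: [0.0, 1.0, -0.021, 0.0]
contact_force: [0.1, 0.3, -1.6]
gripper_width: 0.319
[[-3.5, -16.6, -0.0], [0.0, -0.0, 0.2]]
[[-3.6, -16.6, -0.1], [0.0, -0.0, 0.2]]
[[-3.6, -16.6, -0.0], [0.0, -0.0, 0.2]]
[[-3.7, -16.6, -0.1], [0.0, -0.0, 0.2]]
[[-3.7, -16.6, -0.0], [0.0, -0.0, 0.2]]
[[-3.8, -16.6, -0.1], [0.0, -0.0, 0.2]]
[[-3.8, -16.6, -0.0], [0.0, -0.0, 0.2]]
[[-3.9, -16.5, -0.1], [0.0, -0.0, 0.2]]
[[-4.0, -16.5, -0.0], [0.0, -0.0, 0.3]]
[[-4.0, -16.5, -0.1], [0.0, -0.0, 0.2]]
[[-4.1, -16.5, -0.0], [0.0, -0.0, 0.3]]
[[-4.2, -16.5, -0.1], [0.0, -0.0, 0.2]]
[[-4.3, -16.5, -0.0], [0.0, -0.0, 0.3]]
[[-4.3, -16.4, -0.1], [0.0, -0.0, 0.2]]
[[-4.4, -16.4, -0.0], [0.0, -0.0, 0.3]]
[[-4.5, -16.4, -0.1], [0.0, -0.0, 0.2]]
[[-4.5, -16.4, -0.0], [0.0, -0.0, 0.3]]
[[-4.6, -16.4, -0.1], [0.0, -0.0, 0.2]]
[[-4.7, -16.4, -0.0], [0.0, -0.0, 0.3]]
[[-4.8, -16.3, -0.1], [0.0, -0.0, 0.2]]
[[-4.8, -16.3, -0.0], [0.0, -0.0, 0.3]]
[[-4.9, -16.3, -0.1], [0.0, -0.0, 0.2]]
```

```bash
f(){ grep -E "t:|eef|contact|gri|rot"; }
python3 -m jog '[[[-1.5,-7,0],[0,0,0.1],0.37],[[-3,-13,0],[0,0,0.2],0.37],[[-3.6,-17,0],[0,0,0.2],0.37],[[-3.6,-17,0],[0,0,0.2],0.37],[[-3.7,-17,0],[0,0,0.2],0.37],[[-3.8,-17,0],[0,0,0.2],0.37],[[-3.8,-17,0],[0,0,0.2],0.37],[[-3.9,-17,0],[0,0,0.2],0.37],[[-4,-17,0],[0,0,0.3],0.37],[[-4,-17,0],[0,0,0.3],0.37],[[-4.1,-17,0],[0,0,0.3],0.37],[[-4.2,-17,0],[0,0,0.3],0.37]]'|f
python3 -m jog '[[[-4.3,-17,0],[0,0,0.3],0.37],[[-4.4,-17,0],[0,0,0.3],0.37],[[-4.4,-17,0],[0,0,0.3],0.37],[[-4.5,-17,0],[0,0,0.3],0.37],[[-4.5,-17,0],[0,0,0.3],0.37],[[-4.6,-17,0],[0,0,0.3],0.37],[[-4.7,-17,0],[0,0,0.3],0.37],[[-4.8,-17,0],[0,0,0.3],0.37],[[-4.8,-17,0],[0,0,0.3],0.37],[[-4,-13,0],[0,0,0.2],0.37],[[-2,-6,0],[0,0,0.1],0.37],[[0,0,0],[0,0,0],0.37]]'|f
python3 - <<'E'
from h import *
plan([.470,.183,.1],-7.55,3)
E
```

```text
t: 36.9
eef_pos: [0.4996, 0.0076, 0.1136]
tool_rot: [-0.0, 0.999, -0.045, 0.0]
contact_force: [0.8, -0.3, -1.3]
gripper_width: 0.313
t: 38.4
eef_pos: [0.4725, 0.1829, 0.1135]
tool_rot: [0.0, 0.998, -0.071, -0.0]
contact_force: [1.1, 0.7, -1.1]
gripper_width: 0.319
[[-0.8, 0.1, 4.5], [0.0, 0.0, -0.2]]
[[-0.8, 0.1, 4.5], [0.0, 0.0, -0.2]]
[[-0.9, 0.0, 4.5], [0.0, 0.0, -0.1]]
```

```bash
f(){ grep -E "t:|eef|contact|gri|rot"; }
python3 -m jog '[[[-0.8,0,8],[0,0,-0.2],0.37],[[-0.8,0,10],[0,0,-0.2],0.37],[[-0.9,0,10],[0,0,-0.1],0.37],[[0,0,10],[0,0,0],0.37],[[0,0,7],[0,0,0],0.37],[[0,0,0],[0,0,0],0.37],[[0,0,0],[0,0,0],0.37]]'|f
python3 - <<'E'
from h import *
o,e,R=cur()
p,d=snap('scene','scene12');t,dt=snap('top','top12')
cv2.imwrite('pics/z12.png',cv2.resize(p[140:230,220:340,::-1],(800,600),interpolation=2))
for n,d,z0 in(('scene',d,e[2]+.017),('top',dt,e[2]+.017)):
    W=cloud(n,d); L=R.inv().apply((W-e).reshape(-1,3)).reshape(W.shape)*1000
    m=(d>0)&(L[...,0]<-65)&(L[...,0]>-95)&(abs(L[...,1])<15)&(abs(W[...,2]-z0)<.02)
    q=L[m]; print(n,'tail',len(q),q.mean(0).round(1),np.sort(q[:,0])[:4].round(1),q[:,2].min(),q[:,2].max(),'y',q[:,1].min(),q[:,1].max())
    m=(d>0)&(L[...,0]>40)&(L[...,0]<90)&(abs(L[...,1])<15)&(abs(W[...,2]-z0)<.016)
    q=L[m]; print(n,'jaw',len(q),q.mean(0).round(1),'y',q[:,1].min(),q[:,1].max(),'x',q[:,0].max(),'z',q[:,2].min(),q[:,2].max())
# earlier spine line in rest (frame0) in this tool frame, xy
for n in('scene','top'):
    d=np.load(f'pics/{n}0_d.npy'); W=cloud(n,d); L=R.inv().apply((W-e).reshape(-1,3)).reshape(W.shape)*1000
    for a,b in((-95,-65),(40,90)):
        m=(d>0)&(L[...,0]>a)&(L[...,0]<b)&(abs(L[...,1])<20)&(abs(W[...,2]-.06)<.016); q=L[m]; print('rest0',n,len(q),q.mean(0).round(1),'y',q[:,1].min(),q[:,1].max(),'x',q[:,0].min(),q[:,0].max())
E
```

```text
t: 39.28
eef_pos: [0.4703, 0.1831, 0.0687]
tool_rot: [-0.0, 0.998, -0.066, 0.0]
contact_force: [0.2, -0.2, -1.1]
gripper_width: 0.315
scene tail 93 [-76.5   5.5 -13.6] [-83.9 -83.5 -83.5 -83.4] -27.866307209878464 0.5334547638683803 y -2.7298059323139365 10.363408493430118
scene jaw 128 [ 58.4   3.6 -16.2] y -5.5918724905904975 8.834690747914165 x 78.57977871157166 z -28.19747786414591 -0.9879381847469836<stdin>:8: RuntimeWarning: Mean of empty slice.
  ret = um.true_divide(
Traceback (most recent call last):
ValueError: zero-size array to reduction operation minimum which has no identity
```

View pics/z12.png

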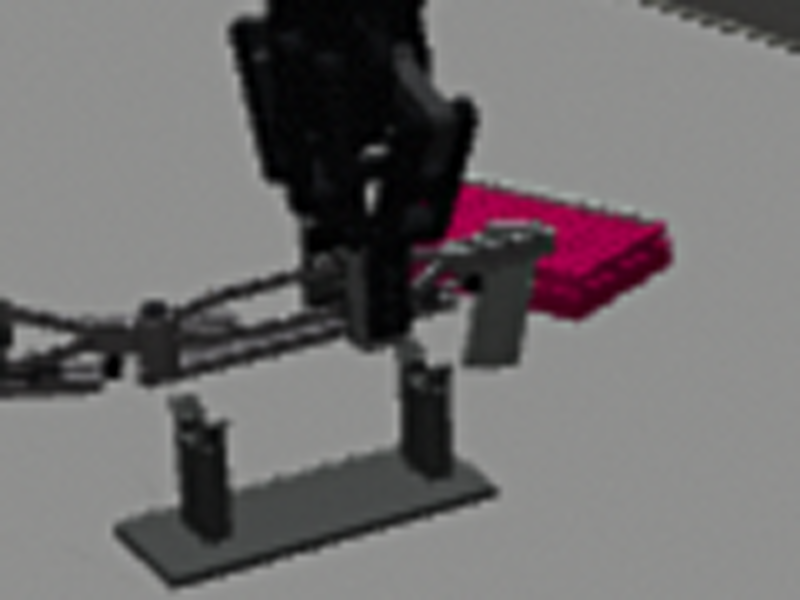

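```bash
python3 - <<'E'
from h import *
o,e,R=cur()
d=np.load('pics/scene12_d.npy'); W=cloud('scene',d); L=R.inv().apply((W-e).reshape(-1,3)).reshape(W.shape)*1000
m=(d>0)&(L[...,0]>40)&(L[...,0]<90)&(abs(L[...,1])<12)&(W[...,2]>.025)&(W[...,2]<.11)
q=L[m].copy(); q[:,2]=W[m][:,2]*1000
for lo in range(30,105,4):
    k=(q[:,2]>=lo)&(q[:,2]<lo+4)
    if k.sum(): print(lo,k.sum(),q[k,0].min().round(1),q[k,0].max().round(1),q[k,0].mean().round(1),'y',q[k,1].mean().round(1))
# rest saddles vs spine: saddle points
m=(d>0)&(L[...,0]>-75)&(L[...,0]<35)&(abs(L[...,1])<30)&(W[...,2]>.02)&(W[...,2]<.058)
q=L[m];z=W[m][:,2]*1000
for a,b in((-75,-50),(12,35)):
    k=(q[:,0]>a)&(q[:,0]<b); print('saddle',k.sum(),'x',q[k,0].min(),q[k,0].max(),'y',q[k,1].min(),q[k,1].max(),'z',z[k].max())
E
```

```text
38 4 57.2 64.9 61.3 y 0.9
42 11 42.5 66.5 54.4 y 1.0
46 14 43.0 65.3 54.0 y 1.6
50 12 45.2 67.7 58.0 y 1.5
54 14 45.8 67.4 56.1 y 2.3
58 13 45.0 68.6 57.1 y 2.2
62 16 44.8 71.7 56.9 y 1.8
66 13 47.9 71.6 58.0 y 1.7
70 14 50.9 71.9 61.2 y 2.1
74 16 40.1 71.3 55.5 y 2.5
78 13 44.0 71.5 55.8 y 2.7
82 17 40.2 77.1 58.8 y 6.1
86 21 41.0 78.5 58.5 y 6.0
90 33 41.1 76.7 58.0 y 3.3
94 13 52.5 74.1 61.8 y 1.7
saddle 110 x -68.19880110860935 -57.14804534417043 y -15.021013907028957 14.861026521378882 z 54.00757173347126
saddle 103 x 20.79932068170416 32.52980501591243 y -13.08225018297657 14.097796555353652 z 53.20786245414699
```

```bash
f(){ grep -E "t:|eef|contact|gri"; }
python3 -m jog '[[[-3,0,4],[0,0,0],0.37],[[-3,0,4],[0,0,0],0.37],[[-2,0,0],[0,0,0],0.37],[[-1,0,0],[0,0,0],0.37],[[0,0,0],[0,0,0],0.37]]'|f
python3 -m jog '[[[-1,0,0],[0,0,0],0.37],[[-1,0,0],[0,0,0],0.37],[[0,0,0],[0,0,0],0.37]]'|f
python3 -m jog '[[[-1,0,0],[0,0,0],0.37],[[-1,0,0],[0,0,0],0.37],[[0,0,0],[0,0,0],0.37]]'|f
cat > tilt.py <<'E'
from h import *
import sys
k=sys.argv[1]
o,e,R=cur()
p,d=snap('scene','scene'+k)
cv2.imwrite(f'pics/z{k}.png',cv2.resize(p[140:230,220:340,::-1],(800,600),interpolation=2))
W=cloud('scene',d); L=R.inv().apply((W-e).reshape(-1,3)).reshape(W.shape)*1000
z0=e[2]*1000
m=(d>0)&(L[...,0]>36)&(L[...,0]<90)&(abs(L[...,1])<7)&(W[...,2]*1000>z0-38)&(W[...,2]*1000<z0+9)
# per image row edges
rows=[]
for v in range(400):
    u=np.where(m[v])[0]
    if len(u)>3: rows.append((L[v,u[0],0],-L[v,u[0],2],L[v,u[-1],0],-L[v,u[-1],2]))
a=np.array(rows).round(1); print(a.tolist())
E
python3 tilt.py 13
```

```text
t: 40.0
eef_pos: [0.4612, 0.1843, 0.0607]
tool_rot: [-0.0, 0.998, -0.066, 0.0]
contact_force: [-0.1, 0.3, -1.1]
gripper_width: 0.322
t: 40.38
eef_pos: [0.4592, 0.1845, 0.0606]
tool_rot: [-0.0, 0.998, -0.066, 0.0]
contact_force: [0.5, 1.1, -1.9]
gripper_width: 0.32
t: 40.75
eef_pos: [0.4571, 0.1847, 0.0606]
tool_rot: [0.0, 0.998, -0.066, -0.0]
contact_force: [0.5, 0.3, -2.4]
gripper_width: 0.319
[[56.2, 8.8, 72.8, 5.3], [49.6, 8.2, 73.3, 2.2], [36.5, 8.2, 73.7, -0.8], [38.0, 6.0, 71.4, -3.3], [38.2, 3.1, 70.2, -5.0], [37.4, 1.2, 70.5, -8.0], [48.1, -5.5, 69.5, -9.8], [47.9, -8.0, 69.8, -12.7], [48.3, -11.0, 69.8, -15.4], [37.6, -13.3, 71.0, -19.2], [37.8, -16.2, 69.8, -20.9], [37.4, -18.5, 67.9, -23.8], [36.6, -20.6, 65.6, -24.5], [54.2, -26.3, 66.7, -28.2]]
```

View pics/z13.png

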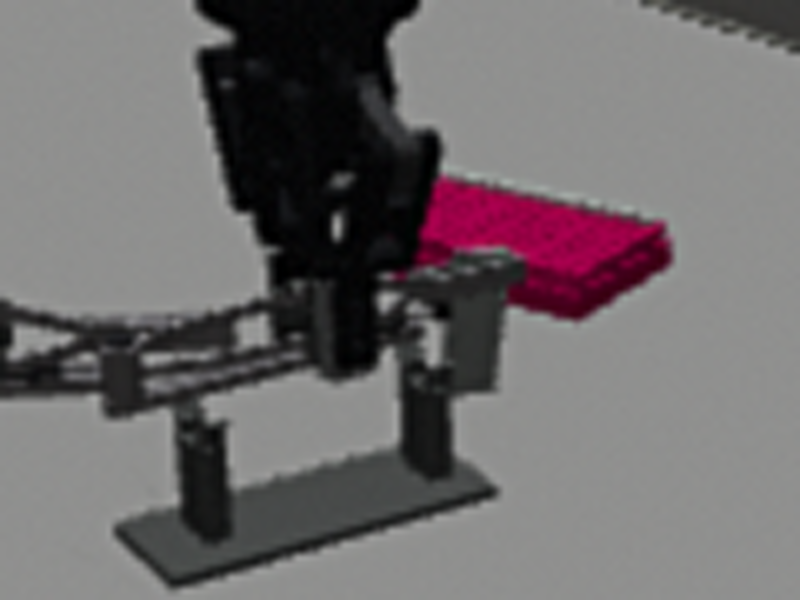

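```bash
f(){ grep -E "t:|eef|contact|gri"; }
python3 -m jog '[[[-1,0,0],[0,0,0],0.37],[[-1,0,0],[0,0,0],0.37],[[0,0,0],[0,0,0],0.37]]'|f
python3 -m jog '[[[-1,0,0],[0,0,0],0.37],[[-1,0,0],[0,0,0],0.37],[[0,0,0],[0,0,0],0.37]]'|f
python3 tilt.py 14
```

```text
t: 41.18
eef_pos: [0.4552, 0.185, 0.0606]
tool_rot: [0.0, 0.998, -0.066, -0.0]
contact_force: [-0.6, 0.3, -1.3]
gripper_width: 0.317
t: 41.55
eef_pos: [0.4532, 0.1853, 0.0606]
tool_rot: [0.0, 0.998, -0.066, -0.0]
contact_force: [0.6, 0.2, -0.9]
gripper_width: 0.317
[[62.7, 8.4, 73.8, 6.1], [52.0, 7.9, 73.4, 3.7], [36.7, 8.0, 74.0, 0.5], [37.0, 5.1, 73.2, -1.5], [36.4, 4.7, 74.2, -5.0], [36.5, 2.0, 74.6, -8.0], [51.3, -4.8, 72.9, -9.3], [50.8, -7.0, 71.4, -12.5], [49.3, -10.3, 70.0, -13.9], [39.2, -13.0, 70.6, -17.2], [38.0, -14.6, 71.2, -20.5], [40.9, -18.1, 69.9, -22.0], [38.7, -20.7, 72.1, -26.7], [38.8, -23.5, 67.0, -26.7], [39.0, -26.4, 40.2, -21.9], [38.8, -29.1, 39.9, -24.2]]
```

View pics/z14.png

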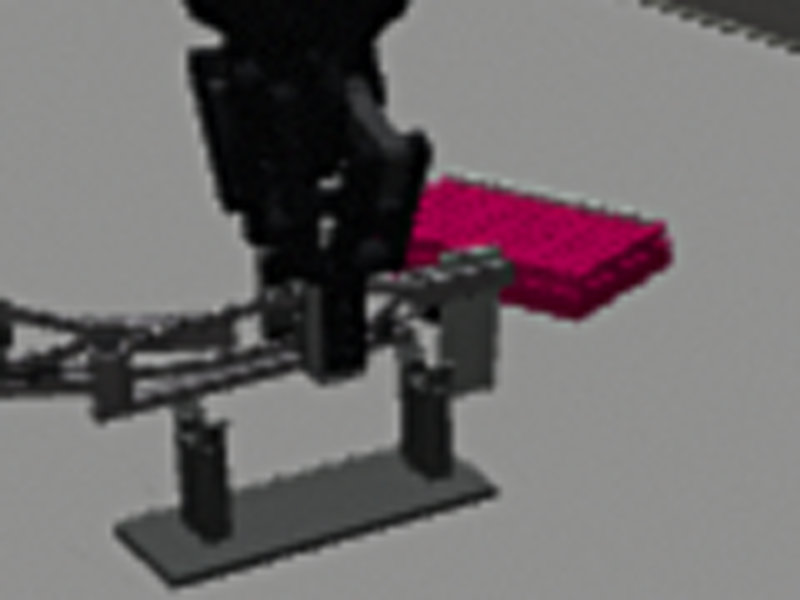

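```bash
f(){ grep -E "t:|eef|contact|gri"; }
python3 -m jog '[[[-1,0,0],[0,0,0],0.37],[[-1,0,0],[0,0,0],0.37],[[-1,0,0],[0,0,0],0.37],[[-1,0,0],[0,0,0],0.37],[[0,0,0],[0,0,0],0.37]]'|f
python3 tilt.py 15
```

```text
t: 42.22
eef_pos: [0.4492, 0.1858, 0.0606]
tool_rot: [0.0, 0.998, -0.066, -0.0]
contact_force: [-0.1, -0.4, -0.6]
gripper_width: 0.319
[[64.2, 8.8, 74.6, 7.0], [52.8, 8.9, 75.5, 3.5], [37.6, 9.0, 74.7, 1.6], [37.6, 6.3, 76.1, -2.3], [37.7, 5.3, 75.0, -4.0], [38.4, 2.1, 75.3, -7.0], [54.7, -4.3, 75.4, -9.7], [52.9, -7.2, 74.3, -11.5], [51.9, -9.0, 74.0, -14.0], [45.2, -13.0, 75.0, -17.5], [47.1, -15.6, 74.2, -19.6], [45.8, -18.9, 74.8, -22.9], [42.8, -20.8, 75.5, -26.2], [43.1, -21.9, 67.7, -27.6], [42.3, -36.9, 44.1, -32.6]]
```

View pics/z15.png

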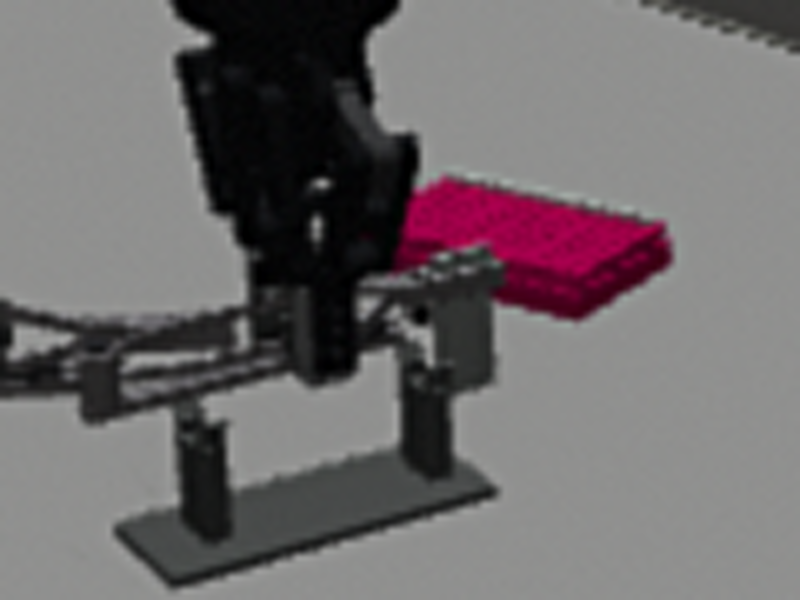

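```bash
f(){ grep -E "t:|eef|contact|gri"; }
python3 -m jog '[[[3,0,-3],[0,0,0],0.37],[[5,0,-3],[0,0,0],0.37],[[5,0,0],[0,0,0],0.37],[[4,0,0],[0,0,0],0.37],[[3,0,0],[0,0,0],0.37],[[1.3,0,0],[0,0,0],0.37],[[0,0,0],[0,0,0],0.37]]'|f
python3 tilt.py 16 >/dev/null
python3 - <<'E'
from h import *
o,e,R=cur(); print(e.round(4))
for k,zz in(('0',.06),('16',e[2]+.0172)):
    d=np.load(f'pics/scene{k}_d.npy'); W=cloud('scene',d); L=R.inv().apply((W-e).reshape(-1,3)).reshape(W.shape)*1000
    for a,b in((-95,-68),(42,80)):
        m=(d>0)&(L[...,0]>a)&(L[...,0]<b)&(abs(L[...,1])<20)&(W[...,2]>zz-(.01 if a<0 else .003))&(W[...,2]<zz+.012); q=L[m]; h=W[m][:,2]*1000-zz*1000; print(k,a,len(q),q.mean(0).round(1),'y',np.percentile(q[:,1],[3,97]).round(1),'x',q[:,0].min().round(1),q[:,0].max().round(1),'h',np.sort(h)[-5:].round(1))
E
```

```text
t: 43.15
eef_pos: [0.4704, 0.183, 0.0665]
tool_rot: [0.0, 0.998, -0.066, -0.0]
contact_force: [-0.5, -0.3, -1.6]
gripper_width: 0.317
[0.4703 0.1829 0.0665]
0 -95 60 [-77.5   3.2   5.4] y [-3.3  7.1] x -84.2 -68.4 h [ 9.5  9.6  9.9 11.  11. ]
0 42 55 [60.1  1.9  4.4] y [-3.9  5. ] x 42.6 79.9 h [4.8 5.  5.2 5.5 5.5]
16 -95 64 [-77.6   5.9 -17.7] y [-1.9 11. ] x -84.0 -68.5 h [ 9.1  9.3  9.3  9.7 10.6]
16 42 69 [ 60.4   4.5 -20.6] y [-2.9  8.3] x 42.1 78.3 h [8.  8.2 8.2 8.8 9. ]
```

View pics/z16.png

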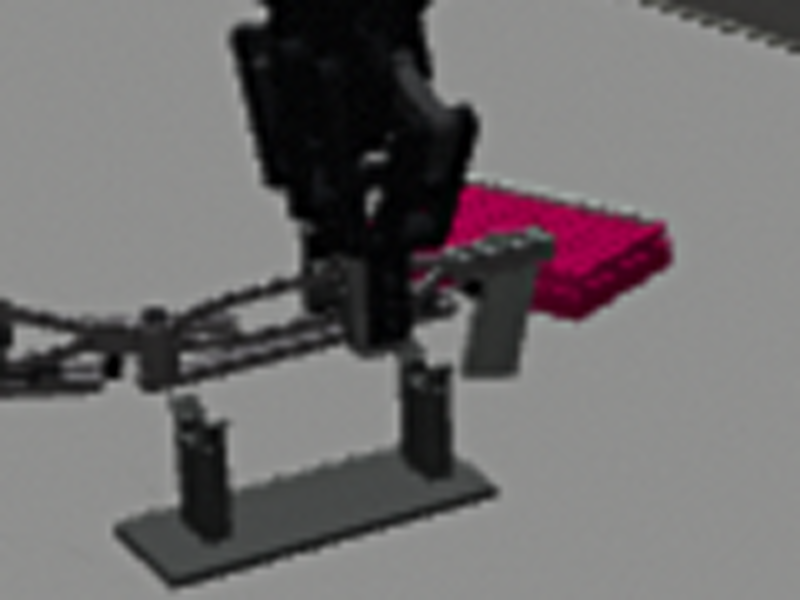

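```bash
f(){ grep -E "t:|eef|contact|gri"; }
python3 -m jog '[[[0,-1.5,2],[0,0,0],0.37],[[0,0,4],[0,0,0],0.37],[[0,0,3],[0,0,0],0.37],[[0,0,0],[0,0,0],0.37]]'|f
python3 -m jog '[[[0,0,3],[0,0,0],0.37],[[0,0,3],[0,0,0],0.37],[[0,0,0],[0,0,0],0.37]]'|f
python3 tilt.py 17 >/dev/null
```

```text
t: 43.7
eef_pos: [0.4703, 0.1843, 0.0572]
tool_rot: [0.0, 0.998, -0.066, -0.0]
contact_force: [0.1, -0.4, -1.3]
gripper_width: 0.317
t: 44.08
eef_pos: [0.4704, 0.1843, 0.0513]
tool_rot: [0.0, 0.998, -0.066, -0.0]
contact_force: [-0.5, -0.7, -1.5]
gripper_width: 0.318
```

View pics/z17.png

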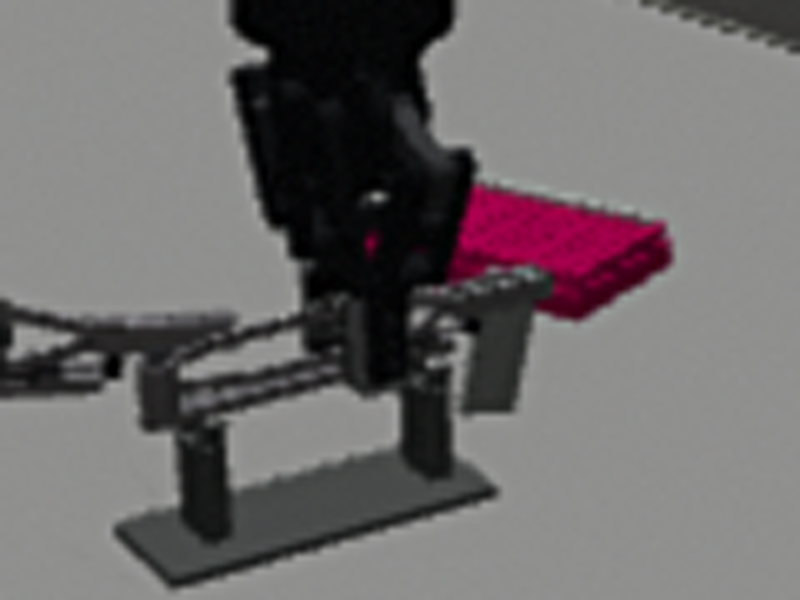

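```bash
f(){ grep -E "t:|eef|contact|gri"; }
python3 -m jog '[[[0,0,2],[0,0,0],0.37],[[0,0,2],[0,0,0],0.37],[[0,0,0],[0,0,0],0.37]]'|f
python3 -m jog '[[[-3,0,0],[0,0,0],0.37],[[-4,0,0],[0,0,0],0.37],[[-3,0,0],[0,0,0],0.37],[[-1,0,0],[0,0,0],0.37],[[0,0,0],[0,0,0],0.37]]'|f
python3 -m jog '[[[-1.5,0,0],[0,0,0],0.37],[[-1.5,0,0],[0,0,0],0.37],[[-1.5,0,0],[0,0,0],0.37],[[0,0,0],[0,0,0],0.37]]'|f
python3 -m jog '[[[-1.5,0,0],[0,0,0],0.37],[[-1.5,0,0],[0,0,0],0.37],[[-1.5,0,0],[0,0,0],0.37],[[0,0,0],[0,0,0],0.37]]'|f
python3 tilt.py 18 >/dev/null
```

```text
t: 44.5
eef_pos: [0.4705, 0.1844, 0.0474]
tool_rot: [0.0, 0.998, -0.066, -0.0]
contact_force: [0.0, -0.5, -2.2]
gripper_width: 0.319
t: 45.12
eef_pos: [0.4597, 0.1859, 0.0476]
tool_rot: [-0.0, 0.998, -0.066, 0.0]
contact_force: [0.7, -0.4, -1.1]
gripper_width: 0.318
t: 45.62
eef_pos: [0.4551, 0.1865, 0.0476]
tool_rot: [0.0, 0.998, -0.066, -0.0]
contact_force: [-1.2, 0.1, -2.0]
gripper_width: 0.318
t: 46.12
eef_pos: [0.4507, 0.1871, 0.0476]
tool_rot: [0.0, 0.998, -0.066, -0.0]
contact_force: [-0.1, 0.1, -2.0]
gripper_width: 0.315
```

View pics/z18.png

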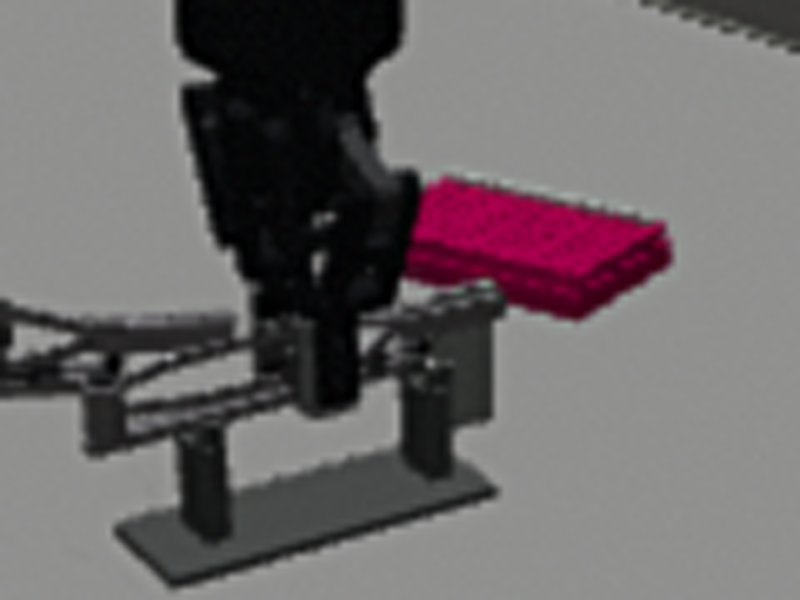

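```bash
f(){ grep -E "t:|eef|contact|gri"; }
python3 -m jog '[[[0,0,2],[0,0,0],0.37],[[0,0,1.5],[0,0,0],0.37],[[0,0,0],[0,0,0],0.37]]'|f
python3 -m jog '[[[0,0,0.8],[0,0,0],0.37],[[0,0,0],[0,0,0],0.37],[[0,0,0],[0,0,0],0.37]]'|f
python3 -m jog '[[[0,0,0.8],[0,0,0],0.37],[[0,0,0],[0,0,0],0.37],[[0,0,0],[0,0,0],0.37]]'|f
```

```text
t: 46.55
eef_pos: [0.4507, 0.1871, 0.0439]
tool_rot: [0.0, 0.998, -0.066, -0.0]
contact_force: [0.8, -1.2, -0.9]
gripper_width: 0.317
t: 46.92
eef_pos: [0.4508, 0.1871, 0.0433]
tool_rot: [0.0, 0.998, -0.067, 0.0]
contact_force: [-0.1, 0.3, -2.0]
gripper_width: 0.316
t: 47.3
eef_pos: [0.4509, 0.1871, 0.0425]
tool_rot: [-0.0, 0.998, -0.067, 0.0]
contact_force: [0.4, -0.2, -0.9]
gripper_width: 0.316
```

```bash
f(){ grep -E "t:|eef|contact|gri"; }
python3 -m jog '[[[0,0,0.6],[0,0,0],0.37],[[0,0,0],[0,0,0],0.37]]'|f
python3 -m jog '[[[0,0,0.6],[0,0,0],0.37],[[0,0,0],[0,0,0],0.37]]'|f
```

```text
t: 47.55
eef_pos: [0.4511, 0.1871, 0.042]
tool_rot: [-0.0, 0.998, -0.067, 0.0]
contact_force: [0.7, -1.1, 0.5]
gripper_width: 0.316
t: 47.8
eef_pos: [0.4513, 0.1872, 0.0414]
tool_rot: [-0.0, 0.998, -0.067, 0.0]
contact_force: [2.3, 0.2, 1.0]
gripper_width: 0.32
```

```bash
f(){ grep -E "t:|eef|contact|gri"; }
python3 -m jog '[[[0,0,0],[0,0,0],0.362],[[0,0,0],[0,0,0],0.355],[[0,0,0],[0,0,0],0.345],[[0,0,0],[0,0,0],0.32],[[0,0,0],[0,0,0],0.25],[[0,0,0],[0,0,0],0.1],[[0,0,0],[0,0,0],0.1]]'|f
python3 -m jog '[[[0,0,-10],[0,0,0],0.0],[[0,0,-20],[0,0,0],0.0],[[0,0,-30],[0,0,0],0.0],[[0,0,-30],[0,0,0],0.0],[[0,0,0],[0,0,0],0.0]]'|f
python3 tilt.py 19
```

```text
t: 48.68
eef_pos: [0.4508, 0.1871, 0.0413]
tool_rot: [0.0, 0.998, -0.066, -0.0]
contact_force: [0.1, 0.8, -0.0]
gripper_width: 0.452
t: 49.3
eef_pos: [0.4524, 0.1879, 0.134]
tool_rot: [-0.001, 0.998, -0.067, 0.002]
contact_force: [0.2, -0.7, -0.6]
gripper_width: 0.502
[]
```

View pics/z19.png

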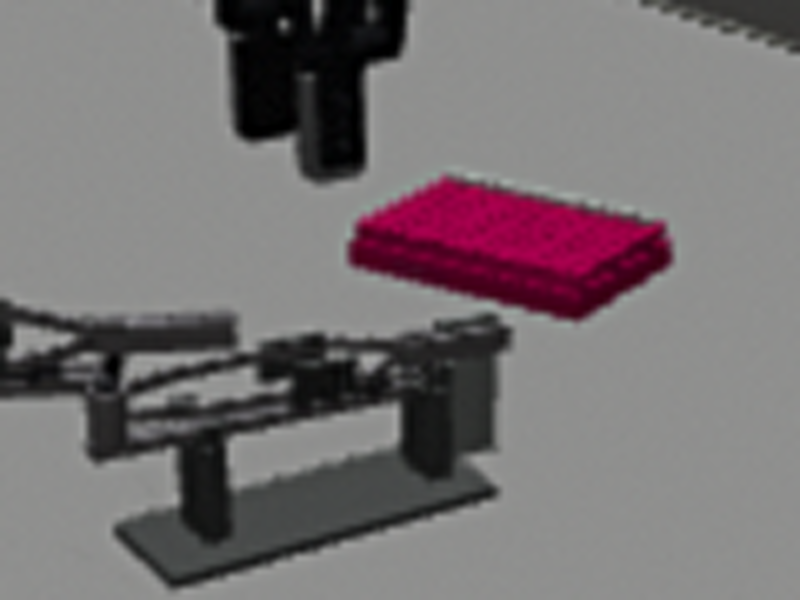

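```bash
python3 - <<'E'
from h import *
a=np.radians(-7.55); A=np.array([[np.cos(a),np.sin(a)],[-np.sin(a),np.cos(a)]])
top,dt=snap('top','top19')
for n,k in(('scene','0'),('scene','19'),('top','0'),('top','19')):
    d=np.load(f'pics/{n}{k}_d.npy'); W=cloud(n,d); L=W.copy(); L[...,:2]=(W[...,:2]-[.4705,.183])@A.T; L*=1000
    b=(d>0)&(abs(L[...,1])<20)&(L[...,2]>44)&(L[...,2]<80)
    q=L[b&(L[...,0]<-60)&(L[...,0]>-125)]; print(n,k,'tail x',np.sort(q[:,0])[:4].round(1),'y',q[:,1].mean().round(1),'z',np.sort(q[:,2])[-4:].round(1))
    q=L[b&(L[...,0]>(35 if k=='0' else 15))&(L[...,0]<95)&(L[...,2]>56)&(L[...,2]<66)]; print('   jaws',len(q),np.sort(q[:,0])[-3:].round(1),'y',q[:,1].mean().round(1))
    q=L[(d>0)&(abs(L[...,1])<6)&(L[...,0]>30)&(L[...,0]<70)&(L[...,2]>10)&(L[...,2]<54)]
    if k=='19':
        for lo in range(10,54,6):
            s=q[(q[:,2]>=lo)&(q[:,2]<lo+6)]
            if len(s): print('   coupon z',lo,s[:,0].min().round(1),s[:,0].max().round(1))
E
```

```text
scene 0 tail x [-84.4 -83.9 -83.6 -83.6] y -3.2 z [69.6 69.9 71.  71. ]
   jaws 76 [79.  79.7 80. ] y -2.2
scene 19 tail x [-103.5 -103.  -102.9 -102.7] y -2.7 z [71.4 71.7 71.9 72.3]
   jaws 56 [57.7 58.4 58.8] y -2.2
   coupon z 10 37.6 54.4
   coupon z 16 38.8 53.7
   coupon z 22 38.4 52.7
   coupon z 28 39.9 54.2
   coupon z 34 36.2 54.4
   coupon z 40 36.3 58.6
   coupon z 46 32.5 61.1
   coupon z 52 35.1 60.6
top 0 tail x [-81.7 -81.5 -81.4 -79.4] y -1.7 z [69.9 70.1 72.8 77.8]
   jaws 34 [78.2 79.9 80.7] y -1.6
top 19 tail x [] y nan z []
   jaws 23 [58.8 59.4 61.6] y -2.6<stdin>:7: RuntimeWarning: Mean of empty slice.
  ret = ret.dtype.type(ret / rcount)
```

```bash
f(){ grep -E "t:|eef|contact|gri"; }
python3 - <<'E'
from h import *
plan([.4510,.1871,.043],-7.55,4)
E

```

```text
[[0.0, -0.0, 22.2], [-0.0, -0.0, -0.0]]
[[0.0, -0.0, 22.1], [-0.0, -0.0, -0.0]]
[[0.0, -0.1, 22.2], [-0.0, -0.0, -0.0]]
[[0.1, -0.0, 22.1], [-0.0, -0.0, -0.1]]
```

```bash
f(){ grep -E "t:|eef|contact|gri"; }
python3 -m jog '[[[0,0,25],[0,0,0],0.0],[[0,0,25],[0,0,0],0.1],[[0,0,20],[0,0,0],0.1],[[0,0,12],[0,0,0],0.1],[[0,0,6.6],[0,0,0],0.1],[[0,0,0],[0,0,0],0.2],[[0,0,0],[0,0,0],0.3]]'|f
python3 -m jog '[[[0,0,0],[0,0,0],0.33],[[0,0,0],[0,0,0],0.345],[[0,0,0],[0,0,0],0.352],[[0,0,0],[0,0,0],0.352]]'|f
python3 -m jog '[[[0,0,0],[0,0,0],0.358],[[0,0,0],[0,0,0],0.358]]'|f
```

```text
t: 50.28
eef_pos: [0.4512, 0.1873, 0.0432]
tool_rot: [-0.0, 0.998, -0.067, 0.0]
contact_force: [-0.0, -0.7, 0.5]
gripper_width: 0.348
t: 50.78
eef_pos: [0.4509, 0.1871, 0.0427]
tool_rot: [-0.0, 0.998, -0.067, 0.0]
contact_force: [-0.1, 0.5, -0.2]
gripper_width: 0.321
t: 51.02
eef_pos: [0.4509, 0.1871, 0.0427]
tool_rot: [-0.0, 0.998, -0.067, 0.0]
contact_force: [-0.7, 0.1, 0.3]
gripper_width: 0.318
```

```bash
f(){ grep -E "t:|eef|contact|gri"; }
python3 -m jog '[[[1,0,0],[0,0,0],0.36],[[1,0,0],[0,0,0],0.36],[[1.5,0,0],[0,0,0],0.36],[[1.5,0,0],[0,0,0],0.36],[[0,0,0],[0,0,0],0.36]]'|f
python3 tilt.py 20 >/dev/null
python3 - <<'E'
from h import *
a=np.radians(-7.55); A=np.array([[np.cos(a),np.sin(a)],[-np.sin(a),np.cos(a)]])
d=np.load('pics/scene20_d.npy'); W=cloud('scene',d); L=W.copy(); L[...,:2]=(W[...,:2]-[.4705,.183])@A.T; L*=1000
b=(d>0)&(abs(L[...,1])<20)&(L[...,2]>44)&(L[...,2]<80)
q=L[b&(L[...,0]<-60)&(L[...,0]>-125)]; print('tail x',np.sort(q[:,0])[:4].round(1),np.sort(q[:,2])[-4:])
E
```

```text
t: 51.65
eef_pos: [0.455, 0.1863, 0.0423]
tool_rot: [0.0, 0.998, -0.066, -0.001]
contact_force: [-4.2, 0.9, 1.1]
gripper_width: 0.326
tail x [-99.8 -99.6 -99.6 -99.4] [71.35832615 71.89627262 71.96441231 72.49691704]
```

View pics/z20.png

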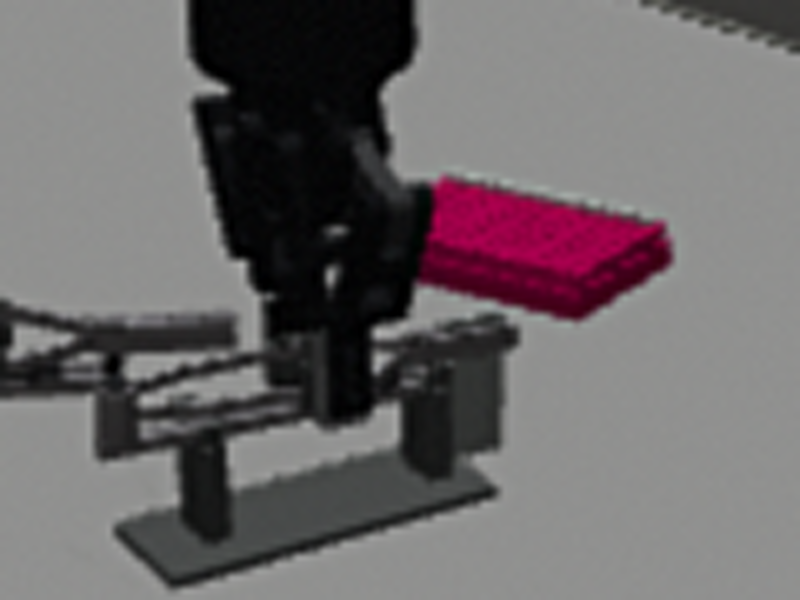

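```bash
f(){ grep -E "t:|eef|contact|gri"; }
python3 -m jog '[[[0.5,0,-0.7],[0,0,0],0.36],[[1.5,0,0],[0,0,0],0.36],[[1.5,0,0],[0,0,0],0.36],[[0,0,0],[0,0,0],0.36]]'|f
python3 -m jog '[[[1.5,0,0],[0,0,0],0.36],[[1.5,0,0],[0,0,0],0.36],[[1.5,0,0],[0,0,0],0.36],[[0,0,0],[0,0,0],0.36]]'|f
cat > where.py <<'E'
from h import *
import sys
a=np.radians(-7.55); A=np.array([[np.cos(a),np.sin(a)],[-np.sin(a),np.cos(a)]])
d=np.load(f'pics/scene{sys.argv[1]}_d.npy'); W=cloud('scene',d); L=W.copy(); L[...,:2]=(W[...,:2]-[.4705,.183])@A.T; L*=1000
b=(d>0)&(abs(L[...,1])<20)&(L[...,2]>44)&(L[...,2]<85)
q=L[b&(L[...,0]<-60)&(L[...,0]>-125)]; print('tail x',np.sort(q[:,0])[:4].round(1),'y',q[:,1].mean().round(1),'z',np.sort(q[:,2])[-4:].round(1))
q=L[b&(L[...,0]>35)&(L[...,0]<95)]; print('jaw x',np.sort(q[:,0])[-3:].round(1),'y',q[:,1].mean().round(1),'z',np.sort(q[:,2])[-4:].round(1))
q=L[(d>0)&(abs(L[...,1])<7)&(L[...,0]>34)&(L[...,0]<85)&(L[...,2]>7)&(L[...,2]<54)]
for lo in range(7,54,6):
    s=q[(q[:,2]>=lo)&(q[:,2]<lo+6)]
    if len(s): print('   coupon z',lo,s[:,0].min().round(1),s[:,0].max().round(1))
E
python3 tilt.py 21 >/dev/null; python3 where.py 21
```

```text
t: 52.2
eef_pos: [0.4602, 0.1859, 0.0436]
tool_rot: [-0.0, 0.998, -0.067, 0.001]
contact_force: [-0.3, 0.2, -1.5]
gripper_width: 0.32
t: 52.7
eef_pos: [0.4643, 0.1854, 0.0435]
tool_rot: [-0.0, 0.998, -0.067, 0.0]
contact_force: [-0.4, -0.4, -0.5]
gripper_width: 0.323
tail x [-100.  -100.   -99.7  -99.7] y -2.5 z [71.1 71.5 71.9 72.8]
jaw x [62.8 62.8 63.3] y -3.3 z [63.5 63.5 63.6 63.7]
   coupon z 7 38.6 56.1
   coupon z 13 38.5 56.0
   coupon z 19 38.2 56.8
   coupon z 25 37.9 57.0
   coupon z 31 38.9 57.3
   coupon z 37 37.0 60.9
   coupon z 43 39.8 59.6
   coupon z 49 34.2 63.3
```

View pics/z21.png

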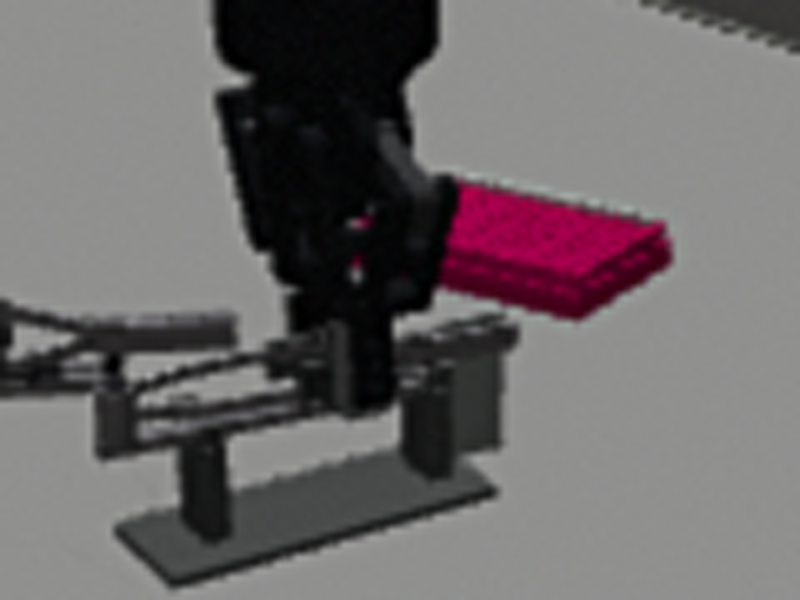

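```bash
f(){ grep -E "t:|eef|contact|gri"; }
python3 -m jog '[[[0,0,0],[0,0,0],0.25],[[-4,0,0],[0,0,0],0.2],[[-5,0,0],[0,0,0],0.2],[[-1.5,0,0],[0,0,0],0.25],[[0,0,0],[0,0,0],0.33]]'|f
python3 -m jog '[[[0,0,0],[0,0,0],0.35],[[0,0,0],[0,0,0],0.36],[[0,0,0],[0,0,0],0.362],[[0,0,0],[0,0,0],0.362]]'|f
python3 where.py 0; python3 where.py 19
```

```text
t: 53.38
eef_pos: [0.4531, 0.1868, 0.0434]
tool_rot: [0.0, 0.998, -0.066, 0.0]
contact_force: [-0.3, -0.3, 1.1]
gripper_width: 0.331
t: 53.88
eef_pos: [0.4534, 0.1868, 0.0434]
tool_rot: [-0.0, 0.998, -0.067, 0.0]
contact_force: [0.2, -0.7, 0.8]
gripper_width: 0.314
tail x [-84.4 -83.9 -83.6 -83.6] y -3.2 z [69.6 69.9 71.  71. ]
jaw x [79.  79.7 80. ] y -2.2 z [65.2 65.3 65.5 65.5]
   coupon z 43 34.8 46.7
   coupon z 49 34.4 48.2
tail x [-103.5 -103.  -102.9 -102.7] y -2.7 z [71.4 71.7 71.9 72.3]
jaw x [60.6 61.1 62.3] y -3.2 z [63.  63.5 63.6 63.7]
   coupon z 7 37.9 54.4
   coupon z 13 37.6 53.8
   coupon z 19 38.4 53.5
   coupon z 25 38.7 53.8
   coupon z 31 39.6 54.4
   coupon z 37 36.2 58.6
   coupon z 43 38.3 58.2
   coupon z 49 35.1 61.1
```

```bash
f(){ grep -E "t:|eef|contact|gri"; }
python3 -m jog '[[[0,0,-1],[0,0,0],0.362],[[0,0,-2],[0,0,0],0.362],[[0,0,-2],[0,0,0],0.362],[[0,0,-2],[0,0,0],0.362],[[0,0,-2],[0,0,0],0.362],[[0,0,0],[0,0,0],0.362]]'|f
python3 tilt.py 22 >/dev/null; python3 where.py 22
```

```text
t: 54.62
eef_pos: [0.4534, 0.1868, 0.0526]
tool_rot: [-0.0, 0.998, -0.066, 0.0]
contact_force: [-0.6, -0.0, -2.3]
gripper_width: 0.319
tail x [-100.   -99.8  -99.6  -99.5] y -2.8 z [81.3 81.4 81.6 81.6]
jaw x [62.8 63.1 63.7] y -2.4 z [71.3 71.3 71.6 71.8]
   coupon z 7 38.7 38.7
   coupon z 13 40.0 53.3
   coupon z 19 37.9 57.9
   coupon z 25 37.7 57.7
   coupon z 31 38.5 56.6
   coupon z 37 36.2 56.5
   coupon z 43 39.0 57.6
   coupon z 49 35.4 60.7
```

View pics/z22.png

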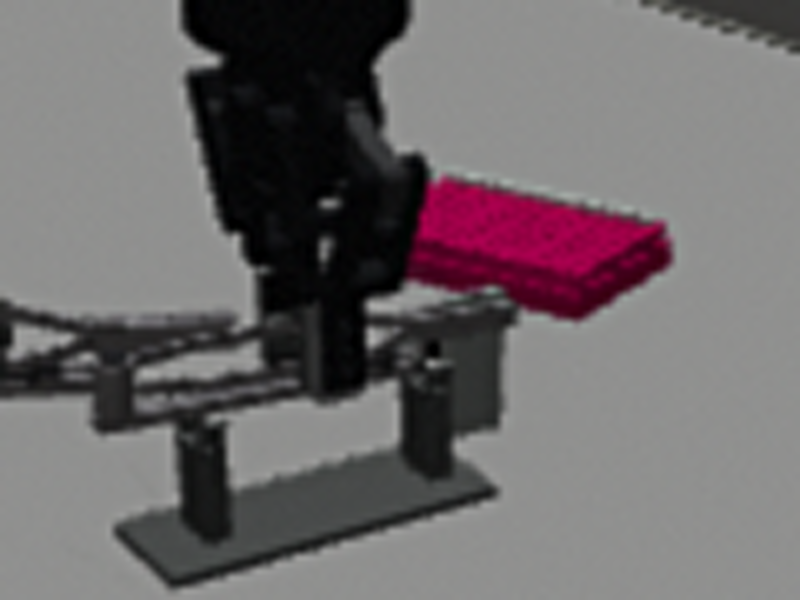

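```bash
f(){ grep -E "t:|eef|contact|gri"; }
python3 -m jog '[[[1,0,0],[0,0,0],0.362],[[2,0,0],[0,0,0],0.362],[[2,0,0],[0,0,0],0.362],[[2,0,0],[0,0,0],0.362],[[2,0,0],[0,0,0],0.362],[[2,0,0],[0,0,0],0.362],[[2,0,0],[0,0,0],0.362],[[2,0,0],[0,0,0],0.362],[[1,0,0],[0,0,0],0.362],[[0,0,0],[0,0,0],0.362]]'|f
python3 tilt.py 23 >/dev/null; python3 where.py 23
```

```text
t: 55.92
eef_pos: [0.4692, 0.1846, 0.0524]
tool_rot: [0.0, 0.998, -0.067, 0.0]
contact_force: [-0.5, -0.0, -1.7]
gripper_width: 0.32
tail x [-84.1 -84.1 -84.  -83.9] y -3.4 z [80.6 80.8 81.  81.4]
jaw x [77.2 78.1 78.3] y -2.7 z [71.5 71.5 71.9 72.1]
   coupon z 13 53.6 74.9
   coupon z 19 49.9 74.8
   coupon z 25 50.8 75.1
   coupon z 31 50.6 74.1
   coupon z 37 51.2 74.9
   coupon z 43 50.4 75.5
   coupon z 49 34.8 74.7
```

View pics/z23.png

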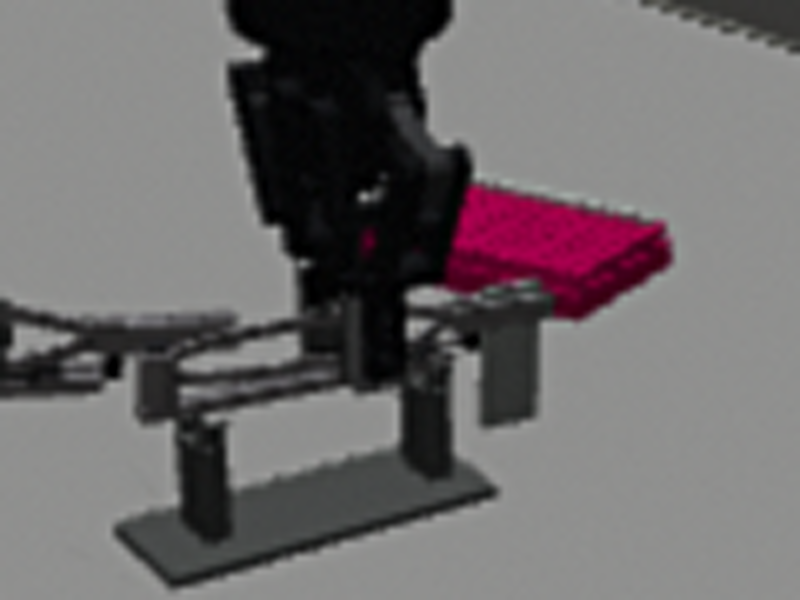

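```bash
f(){ grep -E "t:|eef|contact|gri"; }
python3 -m jog '[[[0,0,2],[0,0,0],0.362],[[0,0,2],[0,0,0],0.362],[[0,0,2],[0,0,0],0.362],[[0,0,1],[0,0,0],0.362],[[0,0,0],[0,0,0],0.362]]'|f
python3 -m jog '[[[0,0,1],[0,0,0],0.362],[[0,0,0.5],[0,0,0],0.362],[[0,0,0],[0,0,0],0.362]]'|f
python3 -m jog '[[[0,0,0.7],[0,0,0],0.362],[[0,0,0],[0,0,0],0.362]]'|f
python3 -m jog '[[[0,0,0.7],[0,0,0],0.362],[[0,0,0],[0,0,0],0.362]]'|f
```

```text
t: 56.6
eef_pos: [0.469, 0.1847, 0.0453]
tool_rot: [0.0, 0.998, -0.066, -0.0]
contact_force: [-1.4, 0.8, 0.3]
gripper_width: 0.318
t: 56.98
eef_pos: [0.4695, 0.1849, 0.0444]
tool_rot: [-0.0, 0.998, -0.066, 0.0]
contact_force: [-1.8, 0.2, 4.8]
gripper_width: 0.322
t: 57.22
eef_pos: [0.4697, 0.1849, 0.0438]
tool_rot: [-0.0, 0.998, -0.067, 0.001]
contact_force: [-1.4, -1.1, 5.2]
gripper_width: 0.323
t: 57.48
eef_pos: [0.4698, 0.1849, 0.0431]
tool_rot: [-0.0, 0.998, -0.067, 0.001]
contact_force: [-2.0, -1.2, 5.9]
gripper_width: 0.32
```

```bash
f(){ grep -E "t:|eef|contact|gri"; }
python3 -m jog '[[[0,0,0],[0,0,0],0.355],[[0,0,0],[0,0,0],0.345],[[0,0,0],[0,0,0],0.32],[[0,0,0],[0,0,0],0.25],[[0,0,0],[0,0,0],0.1],[[0,0,0],[0,0,0],0.1]]'|f
python3 tilt.py 24 >/dev/null; python3 where.py 24
python3 -m jog '[[[0,0,-8],[0,0,0],0.0],[[0,0,-20],[0,0,0],0.0],[[0,0,-30],[0,0,0],0.0],[[0,0,-30],[0,0,0],0.0],[[0,0,-20],[0,0,0],0.0],[[0,0,0],[0,0,0],0.0]]'|f
python3 tilt.py 25 >/dev/null; python3 where.py 25
```

```text
t: 58.22
eef_pos: [0.4691, 0.1846, 0.0424]
tool_rot: [0.0, 0.998, -0.066, -0.0]
contact_force: [0.1, -0.4, -0.6]
gripper_width: 0.453
tail x [-83.8 -83.5 -83.4 -83.3] y -3.3 z [69.9 70.  70.1 70.2]
jaw x [77.6 78.3 80. ] y -2.7 z [69.3 69.3 69.7 69.8]
   coupon z 7 75.1 75.1
   coupon z 13 52.5 73.0
   coupon z 19 52.5 73.7
   coupon z 25 51.6 75.1
   coupon z 31 52.1 74.2
   coupon z 37 36.9 74.2
   coupon z 43 44.0 75.0
   coupon z 49 37.7 73.4
t: 59.02
eef_pos: [0.4702, 0.1852, 0.1523]
tool_rot: [-0.001, 0.998, -0.067, 0.002]
contact_force: [0.4, -0.5, -1.3]
gripper_width: 0.497
tail x [-83.6 -83.5 -83.3 -83.3] y -3.5 z [69.4 69.5 69.6 70.3]
jaw x [77.9 78.2 79.1] y -2.6 z [68.6 68.9 69.2 69.5]
   coupon z 7 62.9 62.9
   coupon z 13 52.3 74.4
   coupon z 19 52.4 73.6
   coupon z 25 52.8 75.2
   coupon z 31 52.6 74.1
   coupon z 37 52.1 73.8
   coupon z 43 34.9 73.5
   coupon z 49 38.7 75.3
```

View pics/z25.png

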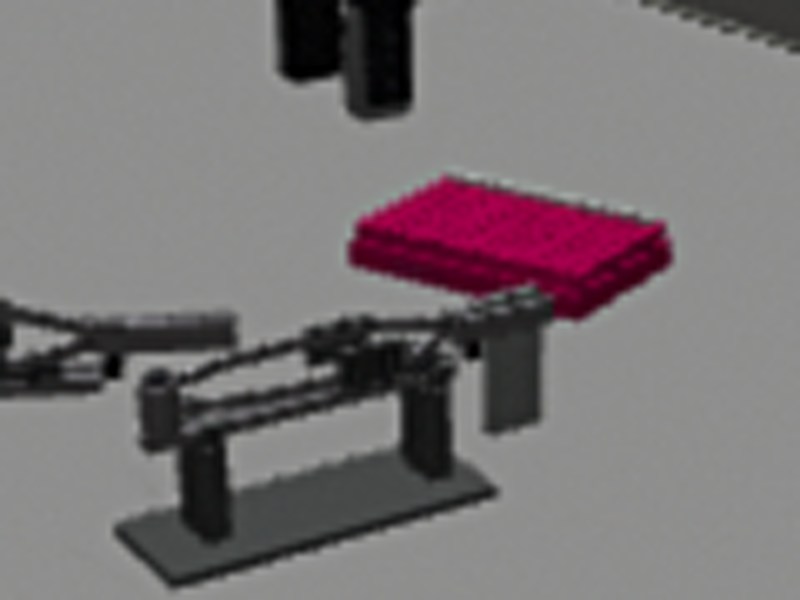

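```bash
python3 - <<'E'
from h import *
a=np.radians(-7.55); A=np.array([[np.cos(a),np.sin(a)],[-np.sin(a),np.cos(a)]])
for k in('0','25'):
    d=np.load(f'pics/scene{k}_d.npy'); W=cloud('scene',d); L=W.copy(); L[...,:2]=(W[...,:2]-[.4705,.183])@A.T; L*=1000
    for lo,hi in((-82,-70),(-60,-40),(-40,-20),(-12,12),(14,30),(38,50),(76,80)):
        q=L[(d>0)&(abs(L[...,1])<20)&(L[...,0]>lo)&(L[...,0]<hi)&(L[...,2]>36)]
        print(k,lo,len(q),np.sort(q[:,2])[-5:].round(1),'y',np.percentile(q[:,1],[2,98]).round(1))
W=cloud('scene',np.load('pics/scene25_d.npy')); m=(W[...,0]>.565)&(W[...,0]<.63)&(W[...,1]>-.165)&(W[...,1]<-.12)&(W[...,2]>.042)&(W[...,2]<.07)
print('short',m.sum(),W[m].mean(0)); 
E
cp pics/scene25.png pics/s25.png; python3 -c "
import cv2;cv2.imwrite('pics/s25z.png',cv2.resize(cv2.imread('pics/scene25.png')[130:330,150:550],(800,400)))"
```

```text
0 -82 61 [69.5 69.6 69.9 71.  71. ] y [-7.1  3.1]
0 -60 68 [64.  64.4 64.8 65.2 65.5] y [-11.9  12.4]
0 -40 59 [64.8 65.1 65.7 65.8 66. ] y [-13.8  13.5]
0 -12 126 [68.  68.2 68.2 68.3 68.5] y [-15.9  14.3]
0 14 79 [64.7 64.8 65.7 65.8 66.5] y [-14.2  13.1]
0 38 31 [64.3 64.4 64.7 64.7 65. ] y [-5.3  3.6]
0 76 5 [56.1 56.6 58.6 61.8 63.4] y [-3.5  0.4]
25 -82 60 [69.4 69.4 69.5 69.6 70.3] y [-7.4  3. ]
25 -60 303 [460.7 460.7 460.7 460.7 460.8] y [-12.3  13.5]
25 -40 965 [459.2 459.3 460.7 460.7 460.7] y [-19.4  13.1]
25 -12 182 [440.2 440.2 440.2 440.3 441.9] y [-19.4  19.6]
25 14 81 [333.9 335.8 403.9 423.8 425.6] y [-19.6  11.6]
25 38 46 [457.7 459.7 461.2 463.  464.6] y [-19.9   3.9]
25 76 5 [55.4 57.  60.  62.7 64.4] y [-6.2 -3. ]
short 36 [ 0.59473523 -0.14643736  0.04672769]
```

View pics/s25z.png

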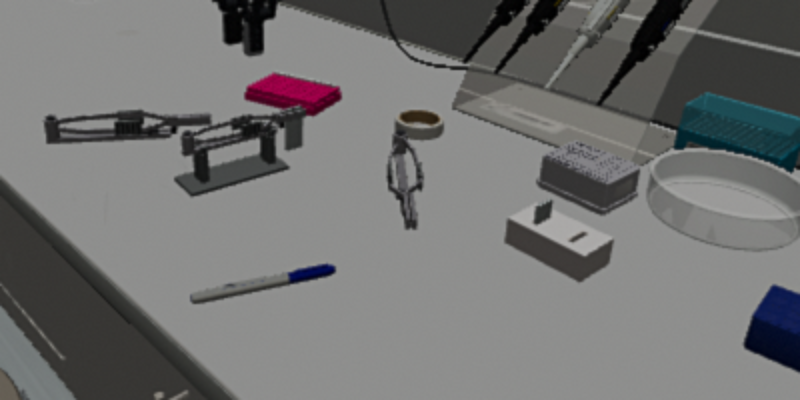

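```bash
python3 -c "
from station import bot
print(bot.hand_in()); print(bot.get_obs()['t'])"
```

```text
the job is handed in; nothing more can be done
None
the job is handed in; nothing more can be done
```

The tall coupon is held in the tweezers' jaws, and the tweezers are back in their rest, released by the robot. I handed the job in at about 59 s. No verdict was reported.

**What I did**
- **Seating:** I opened the tweezers around the coupon and pushed until it bore on the gauge. The wrist showed about 3.2 N, held for about 0.4 s.
- **Closing:** the jaws closed on the coupon while it was still standing in the rack.
- **Lift and return:** I lifted the coupon out and laid the tweezers back in the rest.

**Problems on the way**
- **Droop at the rack:** I eased the grip slightly too far and the fingers let go. The tweezers drooped about 14° at the tail while still pinching the coupon in the rack. I re-gripped at that angle, levelled them and carried on.
- **Coupon tilt:** during the carry the coupon swung to about 12° in a weakly held grip. I straightened it against the front saddle of the rest.
- **First lay-down:** the tweezers first went down about 20 mm too far back, and sliding them forward failed because the fingers slipped. I lifted them again and put them where they started.

**Last checks, from the scene camera**
- The tail is within about 1 mm of its starting position and height.
- The coupon's edges are vertical to about 2°. Its underside is about 12 mm above the surface, and its centre is about 64–66 mm ahead of the tweezers' origin.
- The short coupon is unmoved and the gripper is clear.

**Not confirmed**
- The jaw angles and the contact forces on the coupon itself could not be measured directly; I judged them from the gripper opening and the wrist force.
- My final height check of the tweezers' middle and jaws was spoiled by gripper points in the view. There, level seating rests on the picture and the tail height.

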